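Clamp a glued scent-diffuser tile pair and hold it shut

TASK

Lay the terracotta tile squarely on the black spring-loaded bed of the open clamp, then the blue tile squarely on top of it, letting each lie before going on. Swing the clamp's hinged lid down onto the pile, push the red-handled pin from its wooden stand down through the holes of lid and base, then press the lid fully shut and keep it pressed: finish while still holding it down with the pin in to its collar. Leave the small bottles and vials where they are.

Things in the scene. Friction and masses are not known exactly. Their poses are not given: they have to be found in the camera images.
- clamp: grey clamp base fixed on the bench, plate 190 (x) x 90 x 8 mm; origin at bench level under the bed's centre. Clamp +x (roughly world -y) is the hinge end: axis along y at x = 80, 51.5 mm up, between posts at y = +-41, 56 mm high. At x = -62 a 34 x 36 mm block, top 41 mm up, has the pin hole. The sides (+-y) of the bed are open for fingers.
- post_hole (a point): centre of the mouth of the upright 12 mm hole in the block of the clamp base (41 mm above the bench; the hole is 33 mm deep)
- bed_top (a point): centre of the top of the black bed, a 70 x 50 mm plate (70 along clamp x, 5 thick) the size of a tile, in the clamp; axes as the clamp's. Unloaded its top is 22 mm above the bench. It rides on springs: it stays up under the tiles and gives 2.5 mm when the lid is pressed shut on both tiles.
- lid (a joint): lid angle, rad: 0 = fully shut, grows as it opens; starts at 1.75 to 2.1 (leaning back past upright). Stiff hinge: the lid stays where left; about 2.5 N at the free end moves it. It meets the two-tile pile at about 0.05 rad (free end 8 mm high); from there to 0 takes 6 to 7 N down at its hole, and it springs back to 0.05 if let go.
- lid_hinge (a point): centre of the hinge axis; axes are the lid's own. Shut, the lid reaches 160 mm from the axis towards clamp -x. The lid is 8 mm thick, centred on the axis; aluminium plate 64 mm wide, then a yellow lug 40 mm wide from 124 to 160 mm.
- lid_hole (a point): centre of the 13 mm hole in the yellow lug, on the lid's outer face (the upper face when shut), 142 mm from the hinge axis. With the lid shut it lies 55.5 mm above the bench, straight over the hole of the base.
- lower_tile: terracotta tile, flat on the bench, 70 (x) x 50 (y) x 14 mm, about 100 g; origin at the centre of its underside. Goes on the bed, long side along the clamp.
- upper_tile: blue glazed tile, flat on the bench, same size and origin as the terracotta one. Goes on top of it, edges flush.
- pin: locating pin standing upright in its stand: steel shank 10 mm across, 36 mm long with a tapered tip, then a red collar 28 mm across and 5 thick, then a red round grip 20 mm across and 36 mm tall; 77 mm overall, about 60 g. Origin at the tip, z up to the grip.
- pin_tip (a point): centre of the lower end of the pin's shank
- pin_collar (a point): centre of the underside of the pin's collar, 36 mm above its tip; comes to bear on the lid when the pin is in
- stand: fixed wooden block 50 x 50 x 40 mm with a 13 mm hole that holds the pin, its collar resting on the block's top; origin at bench level
- vial_a: small amber vial with a white cap, 34 mm across, 62 mm tall; a bystander, origin at the centre of its underside
- vial_b: small amber vial with a white cap, 34 mm across, 62 mm tall; a bystander, origin at the centre of its underside
- blue_a: amber bottle with a blue cap, 40 mm across, 90 mm tall; a bystander, origin at the centre of its underside
- blue_b: amber bottle with a blue cap, 40 mm across, 90 mm tall; a bystander, origin at the centre of its underside
Things that resemble listed ones, but are neither listed nor needed, are in the scene too. Of the things that look like the lower_tile, take the one that is nearest to the robot's base at the start.

How it is judged:
On the way, in this order (a step that is already met when the one before it is completed fails the run):
1. the terracotta tile lies square on the bed, let go (x of lower_tile in the frame of bed_top between -0.006 and 0.006 m and y of lower_tile in the frame of bed_top between -0.006 and 0.006 m and z of lower_tile in the frame of bed_top between -0.003 and 0.003 m and angle between the x axis of lower_tile and the x axis of bed_top, either way round below 0.12 rad and contact force between each of the arm, the fingers and lower_tile below 0.2 N), for 0.2 s.
2. the blue tile lies square on the terracotta one, let go (x of lower_tile in the frame of bed_top between -0.006 and 0.006 m and y of lower_tile in the frame of bed_top between -0.006 and 0.006 m and z of lower_tile in the frame of bed_top between -0.003 and 0.003 m and angle between the x axis of lower_tile and the x axis of bed_top, either way round below 0.12 rad and x of upper_tile in the frame of lower_tile between -0.006 and 0.006 m and y of upper_tile in the frame of lower_tile between -0.006 and 0.006 m and z of upper_tile in the frame of lower_tile between 0.011 and 0.017 m and angle between the x axis of upper_tile and the x axis of lower_tile, either way round below 0.12 rad and contact force between each of the arm, the fingers and upper_tile below 0.2 N), for 0.2 s.
3. the lid is down on the pile and the pin is through its hole into the base (value of joint lid below 0.1 rad and z of pin_tip in the frame of clamp below 0.033 m and horizontal distance between pin_tip and post_hole below 0.004 m and horizontal distance between pin_collar and lid_hole below 0.005 m and angle between pin's own z axis and vertical below 0.12 rad), for 0.1 s.
At the end, for the whole second after the job is handed in: The lid is held shut (under 0.015 rad, 2 mm at its free end) by the robot pressing on the pin or the lid with over 1.5 N; the pin is in to its collar (within 3 mm) and upright through both holes; both tiles still lie on the bed within 6 mm and 0.12 rad of square with the bed and each other (value of joint lid below 0.015 rad and z of pin_tip in the frame of clamp below 0.0225 m and horizontal distance between pin_tip and post_hole below 0.004 m and horizontal distance between pin_collar and lid_hole below 0.005 m and angle between pin's own z axis and vertical below 0.12 rad and x of lower_tile in the frame of bed_top between -0.006 and 0.006 m and y of lower_tile in the frame of bed_top between -0.006 and 0.006 m and angle between the x axis of lower_tile and the x axis of bed_top, either way round below 0.12 rad and x of upper_tile in the frame of lower_tile between -0.006 and 0.006 m and y of upper_tile in the frame of lower_tile between -0.006 and 0.006 m and z of upper_tile in the frame of lower_tile between 0.011 and 0.017 m and angle between the x axis of upper_tile and the x axis of lower_tile, either way round below 0.12 rad and (contact force between any of the arm, the fingers and pin above 1.5 N or contact force between any of the arm, the fingers and lid above 1.5 N) and contact force between any of pin, the arm, the fingers and lid above 1.5 N); the arm keeps its last pose, push and grip.
It fails at once if a small bottle or vial is shoved over 30 mm or knocked over (distance of any of vial_a, vial_b, blue_a, blue_b from where it was at the start of the episode above 0.03 m or angle between any of vial_a, vial_b, blue_a, blue_b's own z axis and vertical above 0.5 rad).
It also fails if it takes over 72 s, if anything falls off the work surface, if the arm or the gripper's body presses on something with over 40 N, if the wrist force passes 120 N, or if a joint passes its speed limit or range.

ROBOT

A 6-joint arm with a two-finger parallel gripper is mounted at the origin on the work surface. World frame = base frame: x ahead of the robot, y to its left, z up, the work surface at z = 0. Lengths are in m, angles in rad, forces in N, time in s.
With the tool pointing down it reaches from about 0.375 to 0.825 m from the base axis. Payload 5.5 kg.
Tool frame: the origin (TCP) lies at the very end of the fingers, on their centre line; the grasp point (between the pads) lies 19 mm behind it; z points along the fingers, x is the direction in which the jaws open and shut, and the axes are right-handed (so a half turn about z gives the same grasp; the last joint's range is limited). The gripper opens to 85 mm and grips with 20 to 120 N. Pads are 22 mm wide; open, the fingers measure 114 mm over their backs; the gripper's body (76 mm by 85 mm) begins 54 mm behind the grasp point. The pads swing forward as they close: fully open they stand 13 mm farther back than shut.
Start: joints at [-1.323, 0.314, -0.047, 1.21, 0, 1.571], TCP at [0.147, -0.582, 0.231] pointing down, gripper open.
Joint ranges: [-2.67, 2.67], [-0.69, 1.73], [-1.03, 1.25], [-2.08, 2.16], [-1.42, 1.45], [-3.14, 3.14]. Speed limits (rad/s): [2.39, 2.39, 3.01, 3.14, 3.14, 3.14].

INTERFACE

Orientations are given as a rotation vector (axis times angle).
In Python, from cell import robot gives the robot as it stands.
- The arm moves only by the tool step_arm, never from a script. Its argument "plan" is a list of rows, each a list of 3 entries, a list of its own where there are three numbers: the shift along the tool's x, y, z in units of 40 mm (1.0 is 40 mm), then the turn about the tool's z in units of 4 degrees (1.0 is 4 degrees), then the opening, from -1 (shut) to 1 (fully open). In form: [[[tx, ty, tz], spin, jaw], ...]. A call has 1 to 5 rows; each row shifts and turns the commanded pose from where the row before left it, along the tool's axes as they then stand; what a row does not reach is not made up. A row lasts 1/10 s, in which the tool goes at most 50 mm and 8.59 degrees, less where a joint would pass 70% of its speed; a pose out of reach is approached as far as the arm can. A call with a number of a shift or a turn outside -1 to 1 is refused whole. A call with a gripper value outside its range is refused whole. The fingers move at their own pace and stop on an object; "squeeze" is the grip in N (left out, the last holds). Time passes only in rows, so rows that do not move let the fingers close. It gives the time, the measured TCP pose, the force and the opening at its end, in the units of the state.
- robot.sense(): the state, without advancing time (a new reading comes with each control period).
- robot.get_image(name): name is "scene" or "top" or "wrist"; returns a dict with "image" (400x640x3 uint8, red, green, blue), "fx", "fy", "cx", "cy" (pixels), "R" (3x3) and "t" (3): a world point X has camera coordinates R X + t. Camera axes: x right, y down, z forward; pixel columns grow to the right and rows downward; lengths in m; the calibration is good to about 2 mm. A picture is of the moment at which its call begins. There is no depth.
- robot.close_job(): hands the job in, once; it reports no verdict.
The state is a dict: "clock": time; "joints": joint angles; "qd": joint speeds; "joint_torque": joint torques, N m; "eef_pos": TCP position; "orientation": TCP orientation; "ft_force": force on the tool from outside, world axes, zero at the start; "moment": the same for the moment, N m; "width": finger opening in m.
Only numpy, scipy, OpenCV 4.12 (cv2) and the standard library are available. Lean on these libraries where they do the work, as an engineer would, in place of code of your own. Each camera call takes 0.05 s, during which the arm holds its last target. There are 200 camera calls.

## Working session

There is one attempt and no reset: what is moved stays moved. The work goes in short steps, Python scripts to look and compute and a tool call to move; the robot and the scene stay as the last step left them, time stands still between calls to the robot, and variables do not carry over. Pictures are saved under pics/ and viewed, about 8 in all and at most 12, crops included, and the job is handed in when it is done.

Besides the shell and the picture viewer there is one more tool, called by a JSON object that holds its "op" and its "data". step_arm: Moves the arm, as the interface text tells. Its arguments: {"type":"object","properties":{"plan":{"type":"array"},"squeeze":{"type":"number"}},"required":["plan"]}

```bash
mkdir -p pics
python3 - <<'E'
from cell import robot
import cv2,pickle
d={}
for n in ("scene","top"):
    g=robot.get_image(n); d[n]=g
    cv2.imwrite(f"pics/{n}0.png",g["image"][:,:,::-1]); print(n,g["fx"],g["cx"],g["cy"],g["R"],g["t"])
pickle.dump(d,open("d0.pkl","wb"))
s=robot.sense();print(s)
E
```

```text
scene 511.26340163257555 317.84828373346073 199.62939278466382 [[-0.63066079  0.77587694 -0.01679102]
 [ 0.63225312  0.50113101 -0.59086691]
 [-0.45002551 -0.38325277 -0.80659429]] [ 0.2389518  -0.38499695  1.48436566]
top 508.5397835599073 320.08330959149146 192.18842138170004 [[-0.01249149 -0.99985898  0.01122413]
 [-0.98744365  0.01056701 -0.15761785]
 [ 0.15747702 -0.01305208 -0.98743639]] [0.15759234 0.55783747 1.3018151 ]
{'clock': 0.1, 'joints': array([-1.32300254e+00,  3.14161614e-01, -4.79252421e-02,  1.21022359e+00,
        1.26452728e-05,  1.57080280e+00]), 'qd': array([ 0.00033464, -0.00122366,  0.00405949, -0.00046301, -0.0010564 ,
        0.00218286]), 'joint_torque': array([-1.09143970e-03, -5.40767598e+01,  3.40540338e+01,  1.11866748e-02,
        7.30270040e-05,  2.51541188e-07]), 'eef_pos': array([ 0.14704021, -0.58118521,  0.23054062]), 'orientation': array([-2.47819082e+00,  1.92931731e+00,  1.86394411e-03]), 'ft_force': array([ 0.69580297, -0.08465549, -0.67355842]), 'moment': array([-0.00444794, -0.02786398,  0.02525702]), 'width': 0.08531118216555021}
```

View pics/top0.png

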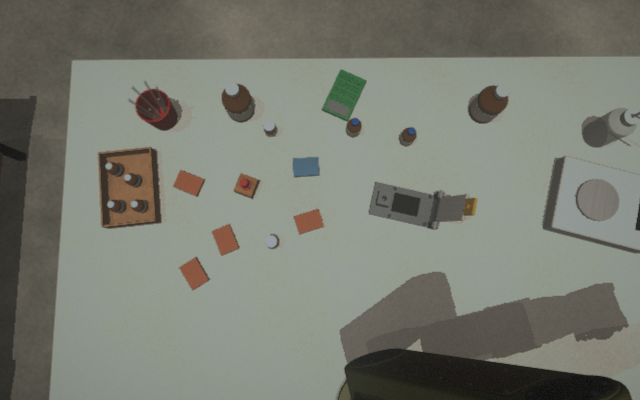

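View pics/scene0.png

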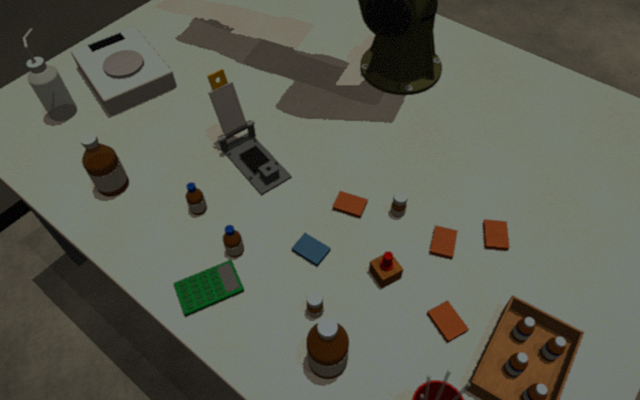

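Candidates for the terracotta tile in the top view are (309,221), (225,240), (189,183) and (194,273); (309,221) looks nearest the base. The blue tile is at (306,167), with a blue cap pair at (354,122) and (408,131) and a green calculator at (344,95). The pin stands at (245,184) and the clamp bed is at (406,205).

```bash
cat > h.py <<'E'
import cv2,numpy as np,pickle
from scipy.spatial.transform import Rotation as Ro
def ray(g,u,v):
    R=np.array(g["R"]);t=np.array(g["t"])
    return -R.T@t, R.T@np.array([(u-g["cx"])/g["fx"],(v-g["cy"])/g["fy"],1.])
def plane(g,u,v,z):
    c,d=ray(g,u,v); return c+d*(z-c[2])/d[2]
def proj(g,X):
    p=np.array(g["R"])@np.array(X)+np.array(g["t"]); return g["fx"]*p[0]/p[2]+g["cx"],g["fy"]*p[1]/p[2]+g["cy"]
def tri(g1,p1,g2,p2):
    A=[];b=[]
    for g,p in((g1,p1),(g2,p2)):
        c,d=ray(g,*p);d/=np.linalg.norm(d);P=np.eye(3)-np.outer(d,d);A.append(P);b.append(P@c)
    return np.linalg.lstsq(np.vstack(A),np.hstack(b),rcond=None)[0]
def blobs(g,lo,hi,amin=30):
    """HSV mask -> list of contours, biggest first"""
    m=cv2.inRange(cv2.cvtColor(g["image"],cv2.COLOR_RGB2HSV),np.array(lo),np.array(hi))
    cs,_=cv2.findContours(m,cv2.RETR_EXTERNAL,cv2.CHAIN_APPROX_NONE)
    return sorted([c for c in cs if cv2.contourArea(c)>amin],key=cv2.contourArea,reverse=True)
def rect(g,c,z):
    """contour to world min-area rectangle on plane z: centre, sizes (long,short), yaw of long axis"""
    w=np.array([plane(g,*p[0],z)[:2] for p in c])
    (x,y),(a,b),th=cv2.minAreaRect((w*1000).astype(np.float32))
    th=np.radians(th)
    if a<b:a,b,th=b,a,th+np.pi/2
    return np.array([x,y])/1000,(a,b),(th+np.pi/2)%np.pi-np.pi/2
E
python3 - <<'E'
from h import *
d=pickle.load(open("d0.pkl","rb"));t=d["top"];s=d["scene"]
for n,g in d.items():
  for nm,lo,hi,z in(("terra",(3,120,110),(14,255,255),.014),("blue",(98,80,50),(112,255,255),.014),("red",(0,190,110),(4,255,255),.06),("yel",(15,130,100),(28,255,255),.1),("blk",(0,0,0),(180,90,45),.022)):
    for c in blobs(g,lo,hi,15):
        x,sz,th=rect(g,c,z)
        if sz[0]<140 and sz[0]>8: print(n,nm,np.round(c.mean(0)[0],1),np.round(x,4),np.round(sz),round(th,3),"r",round(np.hypot(*x),3))
for k,(a,b) in {"pin":((245,182),(388,256)),"hinge":((434,208),(237,137))}.items(): print(k,tri(t,a,s,b))
a=cv2.resize(t["image"][130:260,280:490],None,fx=3.8,fy=3.8,interpolation=2)[:,:,::-1]
cv2.imwrite("pics/crop1.png",a)
E
```

```text
scene terra [446.7 317.2] [0.5928 0.5019] [56. 46.] 1.164 r 0.777
scene terra [443.7 241.4] [0.4402 0.4059] [66. 46.] 0.38 r 0.599
scene terra [353.3 205.1] [0.4845 0.1895] [48. 47.] -1.32 r 0.52
scene terra [496.8 227.4] [0.3442 0.4813] [47. 46.] -1.054 r 0.592
scene terra [453.7 330.8] [0.6034 0.5257] [45. 25.] -0.376 r 0.8
scene terra [493.6 242.1] [0.3746 0.4943] [36. 18.] -0.899 r 0.62
scene blue [310.5 248.4] [0.6383 0.1907] [68. 48.] -1.507 r 0.666
scene blue [229.  228.5] [0.7127 0.0148] [19. 18.] 0.672 r 0.713
scene blue [190.5 185.5] [ 0.6831 -0.1444] [17. 16.] -0.746 r 0.698
scene red [388.1 255.1] [0.5721 0.3437] [15. 13.] 1.343 r 0.667
scene yel [499.5 371.3] [0.6506 0.6319] [100.  71.] 0.131 r 0.907
scene yel [539.1 369.5] [0.6181 0.6801] [52. 38.] -0.016 r 0.919
scene yel [527.8 351.6] [0.6009 0.6508] [31. 23.] 1.26 r 0.886
scene blk [260.2 166.5] [ 0.5372 -0.0525] [125.  56.] 1.362 r 0.54
scene blk [238.  137.3] [ 0.5056 -0.1601] [103.  67.] -0.388 r 0.53
scene blk [107.7  41.2] [ 0.4691 -0.7491] [100.  32.] -0.262 r 0.884
scene blk [548.7 353.2] [0.538 0.687] [29. 19
[... 751 characters left out ...]
] [0.4404 0.4053] [67. 48.] 0.391 r 0.599
top terra [188.1 182.5] [0.5946 0.5071] [68. 47.] 1.164 r 0.781
top terra [308.2 220.9] [0.4864 0.1831] [66. 47.] -1.258 r 0.52
top terra [245.3 184.7] [0.5866 0.3524] [49. 48.] -0.37 r 0.684
top blue [305.3 166.6] [0.6359 0.1899] [65. 47.] -1.514 r 0.664
top blue [411.  130.7] [ 0.7328 -0.1026] [17. 17.] -0.04 r 0.74
top blue [354.9 121.3] [0.7628 0.0516] [17. 17.] -0.022 r 0.765
top yel [473.6 205.7] [ 0.512  -0.2363] [40.  7.] -0.254 r 0.564
top blk [ 11.2 152.7] [0.6785 0.9826] [83. 34.] 1.239 r 1.194
top blk [638.3 218.5] [ 0.4841 -0.7006] [60.  8.] -0.112 r 0.852
pin [0.58261561 0.34696678 0.07447305]
hinge [ 0.51471092 -0.15012301  0.03736425]
```

View pics/crop1.png

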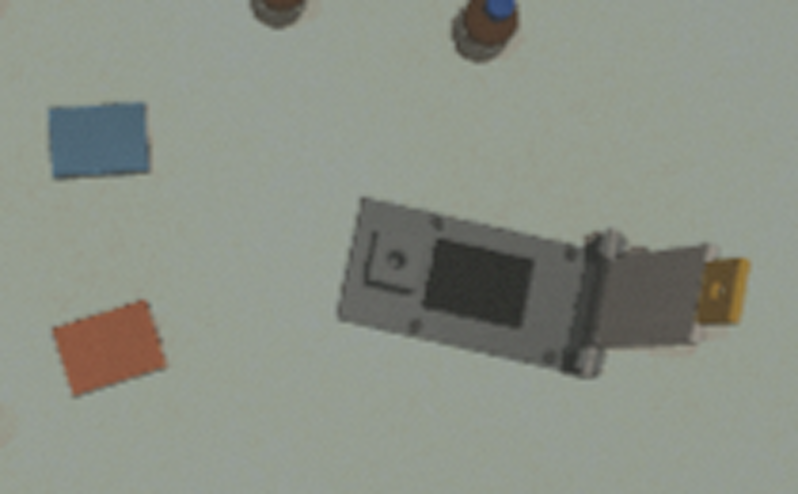

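The crop shows the terracotta tile at (309,221), the blue tile at (306,167), the bed at (406,204) and the pin hole at (384,198). I choose (309,221), at r = 0.52 m; the other terracotta tiles are at 0.60 m or more.

Tool x points radially, so I swing around the base on an arc towards the tile, rising a little first.

```bash
cat > go.py <<'E'
from h import *
from cell import robot
def toolx(s): 
    M=Ro.from_rotvec(s["orientation"]).as_matrix(); return M
def need(X,yaw=None,s=None):
    """spin units (yaw modulo pi, nearest), then tool-frame shift units after the spin"""
    s=s or robot.sense(); M=Ro.from_rotvec(s["orientation"]).as_matrix()
    y0=np.arctan2(M[1,0],M[0,0]); sp=0
    if yaw is not None:
        dy=(yaw-y0+np.pi/2)%np.pi-np.pi/2; sp=-np.degrees(dy)/4; M=Ro.from_euler("z",dy).as_matrix()@M
    d=M.T@(np.array(X)-s["eef_pos"])
    print("t",round(s["clock"],2),"pos",np.round(s["eef_pos"],4),"yaw",round(y0,3),"F",np.round(s["ft_force"],1),"w",round(s["width"],4),"j",np.round(s["joints"],2))
    print("  spin",round(sp,2),"shift units",np.round(d/.04,3))
E
python3 - <<'E'
from h import *
t=pickle.load(open("d0.pkl","rb"))["top"]
bed=plane(t,406.05,204.5,.022);hole=plane(t,384.2,198.4,.041)
C=[plane(t,280+a/3.8,130+b/3.8,.008) for a,b in((362,198),(340,320))]
v=bed-hole;m=(C[0]+C[1])/2
print("bed",bed,"hole",hole,"len",np.hypot(*v[:2]),"yaw",np.arctan2(v[1],v[0]),"edge yaw",np.arctan2(*(C[1]-C[0])[1::-1])+np.pi/2, "end->bed",bed-m)
g=pickle.load(open("d0.pkl","rb"))["scene"]
print("vials",plane(t,272,239,.062)[:2],plane(t,270,126,.062)[:2])
print("lid end tri",tri(t,(473,199),g,(217,72)), "lug centre",tri(t,(474,206),g,(218,79)))
E
```

```text
bed [ 0.52712475 -0.07935865  0.022     ] hole [ 0.54152784 -0.01852543  0.041     ] len 0.06251503704389526 yaw -1.8032789433905565 edge yaw 4.507515198970396 end->bed [-0.02044422 -0.08827547  0.014     ]
vials [0.43627312 0.27633276] [0.73637653 0.28236649]
lid end tri [ 0.50781591 -0.19222718  0.21877252] lug centre [ 0.49719948 -0.20627045  0.18342795]
```

{"op": "step_arm", "data": {"plan": [[[0,-0.3,-0.8],0,1],[[0,-1,-0.2],-1,1],[[0,-1,0],-1,1],[[0,-1,0],-1,1],[[0,-1,0],-1,1]]}}

```text
clock: 0.6
eef_pos: [0.3098, -0.523, 0.2709]
orientation: [-2.725, 1.563, 0.001]
ft_force: [-0.0, -0.3, -0.0]
width: 0.0855
```

{"op": "step_arm", "data": {"plan": [[[0,-1,0],-1,1],[[0,-1,0],-1,1],[[0,-1,0],-1,1],[[0,-1,0],-1,1],[[0,-1,0],-1,1]]}}

```text
clock: 1.1
eef_pos: [0.466, -0.3993, 0.2707]
orientation: [-2.955, 1.065, 0.001]
ft_force: [0.2, -0.5, -0.2]
width: 0.0855
```

{"op": "step_arm", "data": {"plan": [[[0,-1,0],-1,1],[[0,-1,0],-1,1],[[0,-1,0],-1,1],[[0,-1,0],-1,1],[[0,-1,0],-1,1]]}}

```text
clock: 1.6
eef_pos: [0.5704, -0.2299, 0.2707]
orientation: [-3.095, 0.536, 0.001]
ft_force: [0.2, -0.2, 0.6]
width: 0.0857
```

{"op": "step_arm", "data": {"plan": [[[0,-1,0],-1,1],[[0,-1,0],-1,1],[[0,-1,0],-1,1],[[0,-1,0],-1,1],[[0,-1,0],-1,1]]}}

```text
clock: 2.1
eef_pos: [0.6105, -0.035, 0.2707]
orientation: [-3.142, -0.01, 0.001]
ft_force: [0.4, -0.8, -1.4]
width: 0.0855
```

```bash
python3 -c "
from go import *
need([.4864,.1831,.12],.313)"
```

```text
t 2.1 pos [ 0.6105 -0.035   0.2707] yaw 0.006 F [ 0.4 -0.8 -1.4] w 0.0855 j [-0.06  0.33  0.06  1.3   0.    1.51]
  spin -4.39 shift units [-1.27  -6.142  3.768]
```

{"op": "step_arm", "data": {"plan": [[[0,0,0.5],-1,0.7],[[0,0,0.5],-1,0.7],[[0,0,0.5],-1,0.7],[[0,0,0.5],-1,0.7],[[0,0,0.5],-0.39,0.7]]}}

```text
clock: 2.6
eef_pos: [0.6101, -0.0364, 0.17]
orientation: [-3.103, -0.488, 0.001]
ft_force: [0.7, 0.4, 0.7]
width: 0.0728
```

{"op": "step_arm", "data": {"plan": [[[-0.2,-1,0],0,0.7],[[-0.2,-1,0],0,0.7],[[-0.2,-1,0],0,0.7],[[-0.2,-1,0],0,0.7],[[-0.2,-1,0],0,0.7]]}}

```text
clock: 3.1
eef_pos: [0.5102, 0.1428, 0.1709]
orientation: [-3.104, -0.484, 0.001]
ft_force: [1.4, -0.2, 0.7]
width: 0.0729
```

{"op": "step_arm", "data": {"plan": [[[-0.27,-1,0],0,0.7],[[0,-0.14,0],0,0.7],[[0,0,0],0,0.7]]}}

```text
clock: 3.4
eef_pos: [0.4867, 0.1826, 0.1712]
orientation: [3.103, 0.489, -0.0]
ft_force: [0.8, -0.3, -0.3]
width: 0.0724
```

Run:
```python
from go import *
need([.4864,.1831,.12],.313)
g=robot.get_image("wrist");pickle.dump(g,open("w1.pkl","wb"));cv2.imwrite("pics/w1.png",g["image"][:,:,::-1])
for c in blobs(g,(3,120,80),(14,255,255),300):
    print(rect(g,c,.014),cv2.contourArea(c),c.min(0),c.max(0))
```

```text
t 3.4 pos [0.4867 0.1826 0.1712] yaw 0.312 F [ 0.8 -0.3 -0.3] w 0.0724 j [ 0.36  0.2  -0.34  1.03 -0.    1.62]
  spin -0.01 shift units [-0.002 -0.014  1.279]
(array([0.59316901, 0.3570799 ]), (54.387115478515625, 53.90812683105469), np.float64(-0.37510517427322476)) 2084.0 [[447   5]] [[528  93]]
(array([0.48013318, 0.20069083]), (48.94548034667969, 29.43924903869629), np.float64(0.2909333048601803)) 1172.0 [[298 157]] [[345 185]]
```

View pics/w1.png

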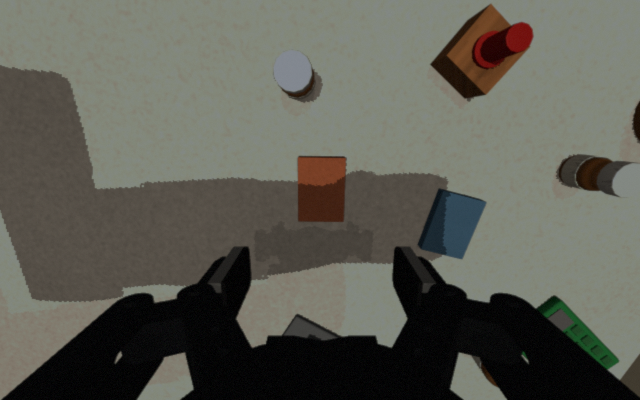

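Tile at (322,189), centred between the fingers at 321.

Run:
```python
from go import *
g=pickle.load(open("w1.pkl","rb"))
for c in blobs(g,(0,100,30),(16,255,255),1500):
    print(rect(g,c,.014),cv2.contourArea(c),c.min(0),c.max(0))
for c in blobs(g,(98,60,20),(116,255,255),1500):
    print("blue",rect(g,c,.014),cv2.contourArea(c))
p=[plane(g,*q,.014)[:2] for q in((299,157),(346,157),(346,221),(300,221))];print(np.mean(p,0),p)
```

```text
(array([0.58983539, 0.35620264]), (80.55439758300781, 60.25870895385742), np.float64(1.1943426609037102)) 4955.5 [[432   4]] [[532  97]]
(array([0.48592026, 0.18163588]), (70.28910827636719, 49.39173126220703), np.float64(-1.275606025511252)) 2930.5 [[298 157]] [[345 221]]
blue (array([0.63310028, 0.18804015]), (69.8976058959961, 54.22374725341797), np.float64(-1.5136891107594588)) 2834.5
[0.48756259 0.18216165] [array([0.45356119, 0.20770302]), array([0.49958352, 0.22258029]), array([0.52249507, 0.1569197 ]), array([0.47461058, 0.1414436 ])]
```

{"op": "step_arm", "data": {"plan": [[[0,0,1],0.15,0.6],[[0,0,1],0,0.6],[[0,0,1],0,0.6],[[0,0,0.8],0,0.6],[[0,0,0.35],0,0.6]], "squeeze": 30}}

```text
clock: 3.95
eef_pos: [0.4858, 0.1793, 0.002]
orientation: [3.106, 0.465, -0.007]
ft_force: [-0.9, 0.0, -0.4]
width: 0.0683
```

{"op": "step_arm", "data": {"plan": [[[0,0,0],0,0],[[0,0,0],0,-0.3],[[0,0,0],0,-0.3],[[0,0,0],0,-0.3],[[0,0,0],0,-0.3]]}}

```text
clock: 4.45
eef_pos: [0.488, 0.182, 0.0062]
orientation: [-3.106, -0.468, -0.003]
ft_force: [-0.3, 0.1, 0.5]
width: 0.049
```

{"op": "step_arm", "data": {"plan": [[[0,0,-0.5],0,-0.3],[[0,0,-1],0,-0.3],[[0,0,-1],0,-0.3],[[0,0,0],0,-0.3]]}}

```text
clock: 4.85
eef_pos: [0.4913, 0.1834, 0.1112]
orientation: [-3.104, -0.469, -0.015]
ft_force: [0.3, 0.2, -1.5]
width: 0.049
```

Run:
```python
from go import *
need([.5271,-.0794,.11],-1.79+np.pi/2)
g=robot.get_image("wrist");pickle.dump(g,open("w2.pkl","wb"));cv2.imwrite("pics/w2.png",g["image"][:,:,::-1])
for c in blobs(g,(0,100,30),(16,255,255),800): print(c.min(0),c.max(0),cv2.minAreaRect(c))
```

```text
t 4.85 pos [0.4913 0.1834 0.1112] yaw 0.3 F [ 0.3  0.2 -1.5] w 0.049 j [ 0.36  0.25 -0.42  0.89 -0.    1.63]
  spin 7.43 shift units [2.302 6.219 0.05 ]
[[269 186]] [[373 317]] ((321.0, 251.5), (131.0, 104.0), 90.0)
[[449   0]] [[597  88]] ((522.0, 23.0), (82.02438354492188, 138.59291076660156), 45.0)
```

{"op": "step_arm", "data": {"plan": [[[0,0,0],1,-0.3],[[0,0,0],1,-0.3],[[0,0,0],1,-0.3],[[0,0,0],1,-0.3],[[0,0,0],1,-0.3]]}}

```text
clock: 5.4
eef_pos: [0.4862, 0.1815, 0.104]
orientation: [3.14, -0.082, -0.003]
ft_force: [0.1, -0.5, -1.2]
width: 0.0487
```

{"op": "step_arm", "data": {"plan": [[[0,0,0],1,-0.3],[[0,0,0],1,-0.3],[[0.2,0.6,0],0.43,-0.3],[[0.35,0.9,0],0,-0.3],[[0.35,0.9,0],0,-0.3]]}}

```text
clock: 5.9
eef_pos: [0.5013, 0.0796, 0.1041]
orientation: [3.123, -0.341, -0.002]
ft_force: [0.5, 0.3, -0.6]
width: 0.0488
```

{"op": "step_arm", "data": {"plan": [[[0.35,0.9,0],0,-0.3],[[0.35,0.9,0],0,-0.3],[[0.3,0.8,0],0,-0.3],[[0,0,0],0,-0.3]]}}

```text
clock: 6.3
eef_pos: [0.5183, -0.0333, 0.1042]
orientation: [3.12, -0.351, -0.001]
ft_force: [0.6, 0.5, -1.4]
width: 0.049
```

Run:
```python
from go import *
g=pickle.load(open("w2.pkl","rb"))
s0=np.array([.4913,.1834,.1112])
for c in blobs(g,(0,100,30),(16,255,255),800)[-1:]:
    x,sz,th=rect(g,c,.119); print("tile in hand",x,sz,th)
need([.5271,-.0794,.11],-1.79+np.pi/2)
g=robot.get_image("wrist");pickle.dump(g,open("w3.pkl","wb"))
im=g["image"].copy()
cv2.imwrite("pics/w3.png",im[:,:,::-1])
```

```text
tile in hand [0.53846771 0.31025995] (52.483558654785156, 35.512351989746094) 1.140019500988274
t 6.3 pos [ 0.5183 -0.0333  0.1042] yaw -0.224 F [ 0.6  0.5 -1.4] w 0.049 j [-0.06  0.25 -0.43  0.89 -0.    1.73]
  spin -0.07 shift units [ 0.464  1.078 -0.143]
```

View pics/w3.png

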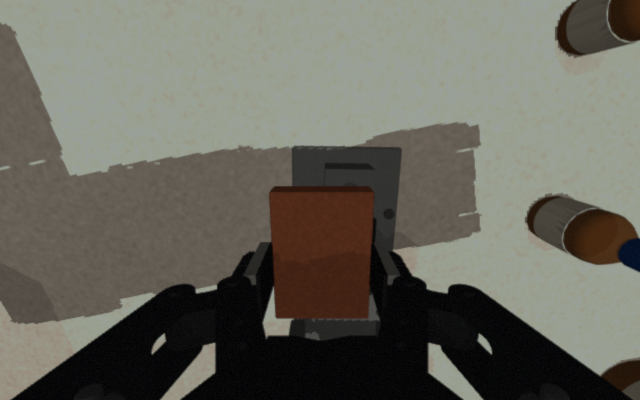

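Run:
```python
from go import *
g=pickle.load(open("w3.pkl","rb"));zt=.104+.008
P=[plane(g,*q,zt)[:2] for q in((270,192),(373,192),(368,318),(275,318))]
tc=np.mean(P,0); l=P[0]+P[1]-P[2]-P[3]; print("tile",tc,"len",np.linalg.norm(l)/2,"w",np.linalg.norm(P[0]-P[1]),"yaw",np.arctan2(-l[1],-l[0]))
A,B=[plane(g,*q,.008)[:2] for q in((292.5,148),(401,148))]
e=(B-A)/np.linalg.norm(B-A); print("w",np.linalg.norm(B-A),"end mid",(A+B)/2)
ax=np.array([e[1],-e[0]]);print("yaw",np.arctan2(ax[1],ax[0]),"bed",(A+B)/2+.095*ax)
# top-view refinement of clamp
t=pickle.load(open("d0.pkl","rb"))["top"];s=pickle.load(open("d0.pkl","rb"))["scene"]
gr=cv2.cvtColor(t["image"],cv2.COLOR_RGB2GRAY)
m=((gr<50).astype(np.uint8))*255
cs,_=cv2.findContours(m[185:225,385:428].copy(),cv2.RETR_EXTERNAL,cv2.CHAIN_APPROX_NONE)
c=max(cs,key=cv2.contourArea)+np.array([385,185]);print("bed top",rect(t,c,.022))
g2=robot.get_image("top");pickle.dump(g2,open("t2.pkl","wb"))
```

```text
tile [ 0.51819337 -0.0330499 ] len 0.0706304091708009 w 0.04942932261075881 yaw -1.7942974101164209
w 0.08825898745576365 end mid [0.54877656 0.00871119]
yaw -1.7944432035398987 bed [ 0.52770678 -0.08392284]
bed top (array([ 0.52722266, -0.0829239 ]), (53.94647979736328, 46.94074630737305), np.float64(1.3596575866220517))
```

Run:
```python
from go import *
d=pickle.load(open("d0.pkl","rb"))
print("wrist cam centre",ray(pickle.load(open("w3.pkl","rb")),320,200)[0])
for n,(x0,x1,y0,y1) in {"top":(392,424,190,220),"scene":(240,275,147,178)}.items():
    g=d[n];gr=cv2.cvtColor(g["image"],cv2.COLOR_RGB2GRAY)[y0:y1,x0:x1]
    up=cv2.resize(gr,None,fx=8,fy=8,interpolation=cv2.INTER_CUBIC)
    for T in(45,50,55,60,65):
        cs,_=cv2.findContours((up<T).astype(np.uint8),cv2.RETR_EXTERNAL,cv2.CHAIN_APPROX_NONE)
        c=max(cs,key=cv2.contourArea).astype(float); c=(c+.5)/8-.5+np.array([x0,y0]); print(n,T,rect(g,c,.022),c.mean(0))
g=pickle.load(open("w3.pkl","rb"))
a=cv2.resize(g["image"][130:260,270:420],None,fx=4,fy=4,interpolation=2)[:,:,::-1]
a=cv2.convertScaleAbs(a,alpha=2.2);b=cv2.convertScaleAbs(cv2.resize(d["scene"]["image"][120:200,210:300],None,fx=5,fy=5,interpolation=2)[:,:,::-1],alpha=2)
b=cv2.resize(b,(0,0),fx=.44,fy=.44)
o=np.zeros((520,800,3),np.uint8);o[:,:600]=a;o[:b.shape[0],600:600+b.shape[1]]=b;cv2.imwrite("pics/c2.png",o)
```

```text
wrist cam centre [0.53308407 0.03261655 0.24761269]
top 45 (array([ 0.54924994, -0.08750984]), (1.6943598985671997, 0.6800639033317566), np.float64(1.5599861564561017)) [[408.75       196.29166667]]
top 50 (array([ 0.52841553, -0.0806064 ]), (60.43254852294922, 46.166526794433594), np.float64(1.3244587196525295)) [[410.09311424 201.88507433]]
top 55 (array([ 0.52857123, -0.07697319]), (69.10879516601562, 48.6274299621582), np.float64(1.3330020072714488)) [[405.22885196 204.06891994]]
top 60 (array([ 0.52850745, -0.07675619]), (70.73976135253906, 49.815773010253906), np.float64(1.3315267491855995)) [[405.22150598 204.10622197]]
top 65 (array([ 0.52832373, -0.07697996]), (71.67008972167969, 50.94083786010742), np.float64(1.3409442194323375)) [[405.24401694 204.14663108]]
scene 45 (array([ 0.53701166, -0.05699378]), (117.11834716796875, 57.5619010925293), np.float64(1.3300838485069946)) [[258.19900794 164.8412037 ]]
scene 50 (array([ 0.53677924, -0.05732014]), (117.92659759521484, 58.74329376220703), np.float64(1.3350707508062225)) [[258.19010146 164.78076223]]
scene 55 (array([ 0.5364563 , -0.05761079]), (118.7297592163086, 60.033851623535156), np.float64(1.3426382562017372)) [[258.23679761 164.70922216]]
scene 60 (array([ 0.53592432, -0.05833747]), (120.4474105834961, 63.0210075378418), np.float64(1.3487912235842563)) [[258.26192269 164.41955321]]
scene 65 (array([ 0.53477478, -0.06604233]), (104.77023315429688, 87.3547134399414), np.float64(0.7327185067697273)) [[257.9305023  164.44574387]]
```

View pics/c2.png

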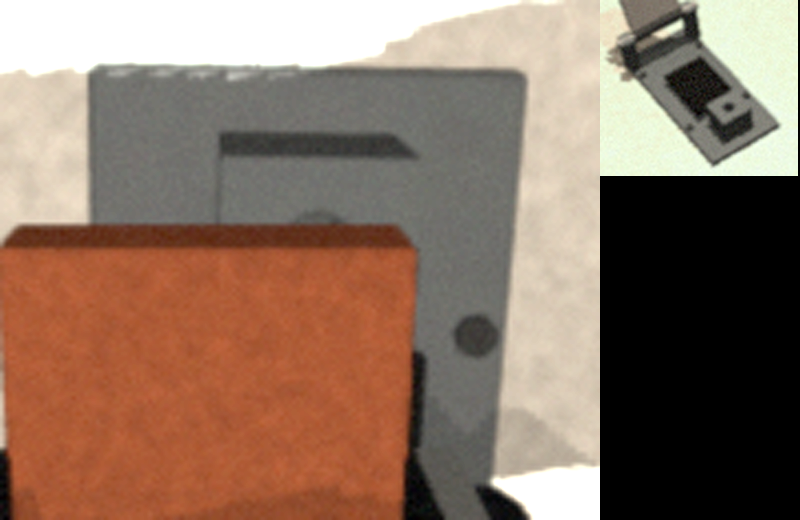

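Run:
```python
from go import *
g=pickle.load(open("w3.pkl","rb"))
for yaw in(-1.795,-1.808):
    ax=np.array([np.cos(yaw),np.sin(yaw)])
    print(yaw,"hole->",plane(g,349.4,190.6,.041)[:2]+.062*ax,"blockedge->",plane(g,349,169,.041)[:2]+.079*ax,"end->",plane(g,347,148,.008)[:2]+.095*ax,plane(g,347,148,.0)[:2]+.095*ax)
l,r=[plane(g,270+(a+.5)/4-.5,169,.041)[:2] for a in(219,417)];print("blockw",np.linalg.norm(l-r),np.arctan2(*(l-r)[::-1])+np.pi/2)
```

```text
-1.795 hole-> [ 0.5286371 -0.0789058] blockedge-> [ 0.52768539 -0.07988008] end-> [ 0.52785638 -0.08395685] [ 0.52838702 -0.08475651]
-1.808 hole-> [ 0.52785246 -0.0787215 ] blockedge-> [ 0.5266856  -0.07964524] end-> [ 0.52665411 -0.08367446] [ 0.52718475 -0.08447412]
blockw 0.035405988052225 4.488768038563066
```

```bash
python3 -c "
from go import *
need([.528,-.0785,.04],-1.795+np.pi/2)"
```

```text
t 6.4 pos [ 0.5178 -0.0302  0.1043] yaw -0.221 F [-0.5  0.1 -1. ] w 0.0489 j [-0.06  0.25 -0.43  0.89  0.    1.73]
  spin 0.05 shift units [0.521 1.12  1.605]
```

{"op": "step_arm", "data": {"plan": [[[0.26,0.56,0],0,-0.3],[[0.26,0.56,0],0,-0.3],[[0,0,0.7],0,-0.3],[[0,0,0.7],0,-0.3],[[0,0,0],0,-0.3]]}}

```text
clock: 6.9
eef_pos: [0.5254, -0.0764, 0.0456]
orientation: [-3.122, 0.341, 0.012]
ft_force: [-0.5, -0.0, -0.4]
width: 0.0491
```

```bash
python3 -c "
from go import *
for i in range(3): need([.528,-.0785,.029],-1.795+np.pi/2)
g=robot.get_image('wrist');need([.528,-.0785,.029],-1.795+np.pi/2)"
```

```text
t 6.9 pos [ 0.5254 -0.0764  0.0456] yaw -0.218 F [-0.5 -0.  -0.4] w 0.0491 j [-0.14  0.34 -0.47  0.77  0.    1.64]
  spin 0.09 shift units [0.077 0.038 0.414]
t 6.9 pos [ 0.5254 -0.0764  0.0456] yaw -0.218 F [-0.5 -0.  -0.4] w 0.0491 j [-0.14  0.34 -0.47  0.77  0.    1.64]
  spin 0.09 shift units [0.077 0.038 0.414]
t 6.9 pos [ 0.5254 -0.0764  0.0456] yaw -0.218 F [-0.5 -0.  -0.4] w 0.0491 j [-0.14  0.34 -0.47  0.77  0.    1.64]
  spin 0.09 shift units [0.077 0.038 0.414]
t 6.95 pos [ 0.5268 -0.0766  0.0475] yaw -0.218 F [ 0.5  0.9 -0.5] w 0.0492 j [-0.14  0.34 -0.46  0.77  0.    1.64]
  spin 0.09 shift units [0.043 0.04  0.462]
```

{"op": "step_arm", "data": {"plan": [[[0.05,0.04,0.2],0,-0.3],[[0,0,0.15],0,-0.3],[[0,0,0.07],0,-0.3],[[0,0,0],0,-0.3]]}}

```text
clock: 7.35
eef_pos: [0.5308, -0.08, 0.0325]
orientation: [-3.123, 0.343, 0.0]
ft_force: [0.1, -1.0, -1.1]
width: 0.049
```

{"op": "step_arm", "data": {"plan": [[[0,0,0],0,-0.3]]}}

```text
clock: 7.45
eef_pos: [0.531, -0.0801, 0.0328]
orientation: [-3.123, 0.344, -0.001]
ft_force: [0.0, -0.7, -0.6]
width: 0.0486
```

{"op": "step_arm", "data": {"plan": [[[0,0,0],0,-0.3]]}}

```text
clock: 7.55
eef_pos: [0.5311, -0.0802, 0.0329]
orientation: [-3.123, 0.344, -0.001]
ft_force: [0.4, -0.0, -1.0]
width: 0.0486
```

{"op": "step_arm", "data": {"plan": [[[-0.08,-0.02,0.05],0,-0.3],[[0,0,0.06],0,-0.3],[[0,0,0],0,-0.3]]}}

```text
clock: 7.85
eef_pos: [0.5274, -0.0785, 0.0277]
orientation: [-3.123, 0.344, 0.001]
ft_force: [-1.1, -0.5, -1.4]
width: 0.0491
```

{"op": "step_arm", "data": {"plan": [[[0,0,0],0,-0.3]]}}

```text
clock: 7.95
eef_pos: [0.5277, -0.0786, 0.028]
orientation: [-3.123, 0.344, 0.0]
ft_force: [-0.1, -0.7, -1.1]
width: 0.0488
```

{"op": "step_arm", "data": {"plan": [[[0,0,0.04],0,-0.3],[[0,0,0.03],0,-0.3],[[0,0,0],0,-0.3]]}}

```text
clock: 8.25
eef_pos: [0.5281, -0.0787, 0.0262]
orientation: [-3.123, 0.344, -0.001]
ft_force: [-1.6, 0.4, 7.6]
width: 0.0487
```

{"op": "step_arm", "data": {"plan": [[[0,0,0],0,0.3],[[0,0,0],0,0.5],[[0,0,0],0,0.5],[[0,0,-0.5],0,0.5],[[0,0,-1],0,0.5]]}}

```text
clock: 8.75
eef_pos: [0.5249, -0.0782, 0.083]
orientation: [-3.122, 0.344, 0.01]
ft_force: [0.3, 0.2, 0.5]
width: 0.0642
```

{"op": "step_arm", "data": {"plan": [[[0,0,-1],0,0.5],[[0,-1,-0.5],0,0.5],[[0,-0.8,-0.2],0,0.5],[[0,0,0],0,0.5],[[0,0,0],0,0.5]]}}

```text
clock: 9.25
eef_pos: [0.5435, -0.008, 0.1532]
orientation: [3.123, -0.341, 0.0]
ft_force: [-0.3, -0.1, -0.5]
width: 0.0642
```

Run:
```python
from go import *
need([.6345,.189,.11],-1.514+np.pi/2)
g=robot.get_image("wrist");pickle.dump(g,open("w4.pkl","wb"));cv2.imwrite("pics/w4.png",g["image"][:,:,::-1])
for c in blobs(g,(0,100,30),(16,255,255),800): print(rect(g,c,.036),c.min(0),c.max(0))
for c in blobs(g,(98,60,20),(116,255,255),800): print("blue",rect(g,c,.014),c.min(0),c.max(0))
```

```text
t 9.25 pos [ 0.5435 -0.008   0.1532] yaw -0.218 F [-0.3 -0.1 -0.5] w 0.0642 j [-0.01  0.25 -0.31  1.01 -0.    1.77]
  spin -3.93 shift units [ 2.55  -4.788  1.078]
(array([ 0.52873242, -0.07516514]), (73.35353088378906, 50.29726791381836), np.float64(1.3520454732782783)) [[296 231]] [[347 298]]
(array([0.74773425, 0.05641308]), (45.083709716796875, 40.558536529541016), np.float64(-0.019911123889977844)) [[518  45]] [[574 100]]
(array([ 0.71953436, -0.09836678]), (47.493263244628906, 40.52739715576172), np.float64(-0.7688773101541688)) [[495 227]] [[545 270]]
blue (array([0.7977276 , 0.05635992]), (40.613739013671875, 25.91505241394043), np.float64(-0.0988092685543922)) [[561  48]] [[608  81]]
```

View pics/w4.png

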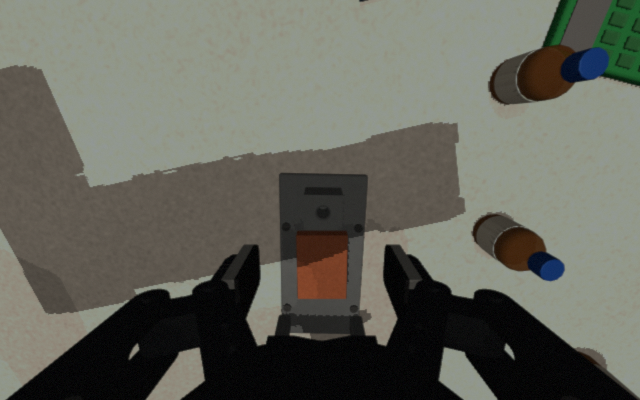

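Terracotta tile at (322,265), hole at (322,212), plate columns 279–367: the tile is centred across the plate. I'll check it along the plate numerically.

Run:
```python
from go import *
g=pickle.load(open("w4.pkl","rb"))
h=plane(g,322.3,212.3,.041)[:2]
P=[plane(g,*q,.036)[:2] for q in((296.5,235),(347.5,235),(346,298.5),(299,298.5))]; tc=np.mean(P,0)
print("hole",h,"tile",tc,np.linalg.norm(P[0]-P[3]),"dist",np.linalg.norm(tc-h))
for z,r in((.008,174.5),(.041,190),(.008,317)): print(r,plane(g,322.5,r,z)[:2]-h)
a=cv2.resize(g["image"][170:340,260:390],None,fx=3.5,fy=3.5,interpolation=2)[:,:,::-1];cv2.imwrite("pics/c3.png",cv2.convertScaleAbs(a,alpha=2.2))
```

```text
hole [ 0.54159661 -0.01968551] tile [ 0.52883413 -0.07758897] 0.06979351611992368 dist 0.05929326844804196
174.5 [0.0066549  0.02874402]
190 [0.00470345 0.0205373 ]
317 [-0.02916674 -0.13421295]
```

View pics/c3.png

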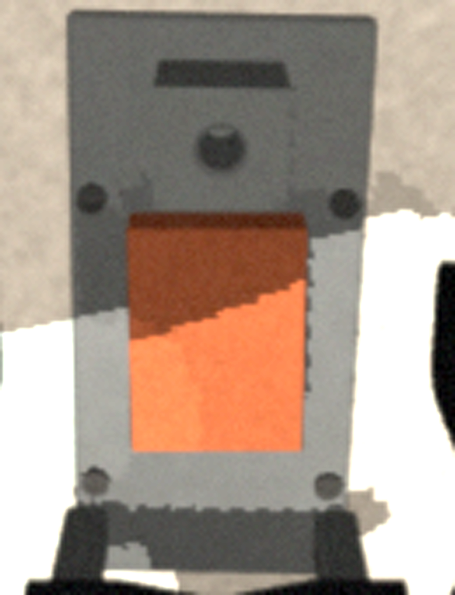

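{"op": "step_arm", "data": {"plan": [[[0.4,-0.9,0],0,0.5],[[0.5,-0.95,0],0,0.5],[[0.5,-0.95,0],0,0.5],[[0.5,-0.95,0],0,0.5],[[0.5,-0.9,0],0,0.5]]}}

```text
clock: 9.8
eef_pos: [0.6782, 0.1522, 0.1521]
orientation: [3.122, -0.346, -0.002]
ft_force: [0.3, -0.1, -0.1]
width: 0.0641
```

{"op": "step_arm", "data": {"plan": [[[0,0,0],-1,0.5],[[0,0,0],-1,0.5],[[0,0,0],-1,0.5],[[0,0,0],-0.93,0.5],[[0,0,0],0,0.5]]}}

```text
clock: 10.3
eef_pos: [0.6772, 0.1508, 0.152]
orientation: [3.14, 0.085, -0.003]
ft_force: [-0.2, -0.4, -0.1]
width: 0.0639
```

Run:
```python
from go import *
g=robot.get_image("wrist");pickle.dump(g,open("w5.pkl","wb"));cv2.imwrite("pics/w5.png",g["image"][:,:,::-1])
need([.6345,.189,.11],-1.514+np.pi/2)
for c in blobs(g,(98,60,20),(116,255,255),800): print("blue",rect(g,c,.014),c.min(0),c.max(0))
```

```text
t 10.35 pos [0.6773 0.151  0.1522] yaw 0.052 F [-0.9  0.3 -0.4] w 0.064 j [ 0.22  0.53  0.09  1.14 -0.    1.74]
  spin -0.06 shift units [-1.012 -1.01   1.057]
blue (array([0.635685  , 0.18821422]), (68.349853515625, 49.869285583496094), np.float64(-1.5164329073739191)) [[253 116]] [[307 188]]
```

{"op": "step_arm", "data": {"plan": [[[-0.49,-0.5,0],0,0.5],[[-0.49,-0.5,0],0,0.5],[[0,0,0.9],0,0.5],[[0,0,0.9],0,0.5],[[0,0,0],0,0.5]]}}

```text
clock: 10.85
eef_pos: [0.632, 0.1884, 0.0759]
orientation: [3.138, 0.084, -0.014]
ft_force: [-1.1, -0.1, -0.5]
width: 0.064
```

{"op": "step_arm", "data": {"plan": [[[0,0,0],0,0.5],[[0,0,0],0,0.5],[[0,0,0],0,0.5]]}}

```text
clock: 11.15
eef_pos: [0.638, 0.1903, 0.0835]
orientation: [-3.14, -0.085, -0.005]
ft_force: [-0.4, 0.9, 0.1]
width: 0.0641
```

Run:
```python
from go import *
need([.6357,.1882,.005],-1.516+np.pi/2)
```

```text
t 11.15 pos [0.638  0.1903 0.0835] yaw 0.054 F [-0.4  0.9  0.1] w 0.0641 j [ 0.29  0.52 -0.09  0.96 -0.    1.81]
  spin -0.01 shift units [-0.066  0.05   1.962]
```

{"op": "step_arm", "data": {"plan": [[[-0.06,0.05,0.6],0,0.5],[[0,0,0.6],0,0.5],[[0,0,0.5],0,0.5],[[0,0,0.25],0,0.5],[[0,0,0],0,0.5]]}}

```text
clock: 11.65
eef_pos: [0.6336, 0.1877, 0.0028]
orientation: [3.14, 0.086, -0.002]
ft_force: [0.1, -0.3, -1.1]
width: 0.0641
```

{"op": "step_arm", "data": {"plan": [[[0,0,0],0,0.5],[[0,0,0],0,0],[[0,0,0],0,-0.3],[[0,0,0],0,-0.3],[[0,0,0],0,-0.3]]}}

```text
clock: 12.15
eef_pos: [0.6355, 0.1884, 0.0052]
orientation: [-3.14, -0.086, -0.005]
ft_force: [-0.4, -1.0, 5.9]
width: 0.049
```

{"op": "step_arm", "data": {"plan": [[[0,0,0],0,-0.3],[[0,0,0],0,-0.3]]}}

```text
clock: 12.35
eef_pos: [0.6354, 0.1883, 0.0051]
orientation: [-3.14, -0.086, -0.004]
ft_force: [-0.3, -0.5, 6.1]
width: 0.0489
```

{"op": "step_arm", "data": {"plan": [[[0,0,-0.5],0,-0.3],[[0,0,-1],0,-0.3],[[0,0,-1],0,-0.3],[[0,0,-0.3],0,-0.3],[[0,0,0],0,-0.3]]}}

```text
clock: 12.85
eef_pos: [0.636, 0.1886, 0.1182]
orientation: [-3.139, -0.087, -0.008]
ft_force: [-0.0, -0.0, -0.7]
width: 0.049
```

Run:
```python
from go import *
need([.528,-.0788,.11],-1.795+np.pi/2)
g=robot.get_image("wrist");pickle.dump(g,open("w6.pkl","wb"));cv2.imwrite("pics/w6.png",g["image"][:,:,::-1])
s=robot.sense()
for c in blobs(g,(98,60,20),(116,255,255),800): print("blue",rect(g,c,s["eef_pos"][2]+.008),c.min(0),c.max(0))
```

```text
t 12.85 pos [0.636  0.1886 0.1182] yaw 0.055 F [-0.  -0.  -0.7] w 0.049 j [ 0.29  0.49 -0.05  1.02 -0.    1.8 ]
  spin 4.0 shift units [-1.147  7.117  0.192]
blue (array([0.63529272, 0.18802458]), (73.34793853759766, 51.34281539916992), np.float64(-1.5196786349524531)) [[270 190]] [[372 319]]
```

{"op": "step_arm", "data": {"plan": [[[0,0,0],1,-0.3],[[0,0,0],1,-0.3],[[0,0,0],1,-0.3],[[0,0,0],1,-0.3],[[-0.1,0.6,0],0,-0.3]]}}

```text
clock: 13.4
eef_pos: [0.624, 0.1669, 0.1123]
orientation: [3.122, -0.35, -0.004]
ft_force: [0.7, 0.0, -0.9]
width: 0.0491
```

{"op": "step_arm", "data": {"plan": [[[-0.17,1,0],0,-0.3],[[-0.17,1,0],0,-0.3],[[-0.17,1,0],0,-0.3],[[-0.17,1,0],0,-0.3],[[-0.17,1,0],0,-0.3]]}}

```text
clock: 13.9
eef_pos: [0.5446, -0.0232, 0.1128]
orientation: [3.122, -0.351, -0.006]
ft_force: [0.6, -0.7, -1.0]
width: 0.0487
```

{"op": "step_arm", "data": {"plan": [[[-0.12,1,0],0,-0.3],[[-0.08,0.5,0],0,-0.3],[[0,0,0.5],0,-0.3],[[0,0,0],0,-0.3],[[0,0,0],0,-0.3]]}}

```text
clock: 14.4
eef_pos: [0.5244, -0.0783, 0.0937]
orientation: [-3.122, 0.351, 0.006]
ft_force: [-0.5, -0.5, -0.4]
width: 0.0486
```

{"op": "step_arm", "data": {"plan": [[[0,0,0],0,-0.3],[[0,0,0],0,-0.3]]}}

```text
clock: 14.6
eef_pos: [0.5265, -0.0782, 0.0956]
orientation: [3.122, -0.35, 0.001]
ft_force: [0.5, 0.2, -0.5]
width: 0.049
```

Run:
```python
from go import *
need([.5283,-.0786,.045],-1.795+np.pi/2)
```

```text
t 14.6 pos [ 0.5265 -0.0782  0.0956] yaw -0.223 F [ 0.5  0.2 -0.5] w 0.049 j [-0.15  0.28 -0.41  0.87  0.    1.65]
  spin 0.01 shift units [ 4.500e-02 -1.000e-03  1.265e+00]
```

{"op": "step_arm", "data": {"plan": [[[0.04,0,0.6],0,-0.3],[[0,0,0.45],0,-0.3],[[0,0,0.1],0,-0.3],[[0,0,0],0,-0.3],[[0,0,0],0,-0.3]]}}

```text
clock: 15.1
eef_pos: [0.5284, -0.079, 0.0502]
orientation: [3.122, -0.351, 0.002]
ft_force: [0.2, 0.6, -0.8]
width: 0.0489
```

{"op": "step_arm", "data": {"plan": [[[0,0,0],0,-0.3],[[0,0,0],0,-0.3],[[0,0,0],0,-0.3]]}}

```text
clock: 15.4
eef_pos: [0.528, -0.0791, 0.0499]
orientation: [3.122, -0.351, 0.001]
ft_force: [1.1, 0.8, -1.4]
width: 0.0488
```

Run:
```python
from go import *
need([.5283,-.0786,.042],-1.795+np.pi/2)
```

```text
t 15.4 pos [ 0.528  -0.0791  0.0499] yaw -0.224 F [ 1.1  0.8 -1.4] w 0.0488 j [-0.15  0.33 -0.46  0.77  0.    1.65]
  spin 0.0 shift units [ 0.003 -0.015  0.197]
```

{"op": "step_arm", "data": {"plan": [[[0.01,-0.01,0.1],0,-0.3],[[0,0,0.07],0,-0.3],[[0,0,0],0,-0.3],[[0,0,0],0,-0.3]]}}

```text
clock: 15.8
eef_pos: [0.5279, -0.0787, 0.0422]
orientation: [-3.122, 0.351, 0.001]
ft_force: [1.3, -0.5, -0.5]
width: 0.049
```

{"op": "step_arm", "data": {"plan": [[[0,0,0.03],0,-0.3],[[0,0,0],0,-0.3],[[0,0,0],0,-0.3]]}}

```text
clock: 16.1
eef_pos: [0.5281, -0.0788, 0.0413]
orientation: [3.122, -0.351, -0.0]
ft_force: [-0.6, -0.5, -0.2]
width: 0.0489
```

{"op": "step_arm", "data": {"plan": [[[0,0,0.03],0,-0.3],[[0,0,0],0,0.1],[[0,0,0],0,0.5],[[0,0,0],0,0.5],[[0,0,0],0,0.5]]}}

```text
clock: 16.6
eef_pos: [0.5281, -0.0788, 0.04]
orientation: [3.122, -0.351, -0.0]
ft_force: [-0.2, -0.1, -0.3]
width: 0.064
```

{"op": "step_arm", "data": {"plan": [[[0,0,-0.5],0,0.5],[[0,0,-1],0,0.5],[[0,0,-1],0,0.5],[[0,-0.8,-0.3],0,0.5],[[0,-0.9,0],0,0.5]]}}

```text
clock: 17.1
eef_pos: [0.5454, -0.0127, 0.1551]
orientation: [-3.121, 0.356, -0.008]
ft_force: [0.6, 0.9, 0.1]
width: 0.0644
```

{"op": "step_arm", "data": {"plan": [[[0,0,0],0,0.5],[[0,0,0],0,0.5],[[0,0,0],0,0.5]]}}

```text
clock: 17.4
eef_pos: [0.5427, -0.013, 0.1516]
orientation: [3.121, -0.352, -0.002]
ft_force: [0.6, 0.5, -0.1]
width: 0.0643
```

Run:
```python
from go import *
need([.528,-.0788,.11],-1.795+np.pi/2)
g=robot.get_image("wrist");pickle.dump(g,open("w7.pkl","wb"))
t=robot.get_image("top");pickle.dump(t,open("t3.pkl","wb"))
s=robot.get_image("scene");pickle.dump(s,open("s3.pkl","wb"))
for c in blobs(g,(98,60,20),(116,255,255),800): print("blue",rect(g,c,.05),c.min(0),c.max(0))
f=lambda g,x0,x1,y0,y1,k:cv2.convertScaleAbs(cv2.resize(g["image"][y0:y1,x0:x1],None,fx=k,fy=k,interpolation=2)[:,:,::-1],alpha=1.8)
o=np.zeros((580,790,3),np.uint8)
for im,(x,y) in((f(g,260,390,170,335,3.5),(0,0)),(f(s,190,300,60,195,2.9),(460,0)),(f(t,370,485,170,240,2.8),(460,395))):
    o[y:y+im.shape[0],x:x+im.shape[1]]=im[:580-y,:790-x]
cv2.imwrite("pics/c4.png",o)
```

```text
t 17.4 pos [ 0.5427 -0.013   0.1516] yaw -0.224 F [ 0.6  0.5 -0.1] w 0.0643 j [-0.02  0.25 -0.31  1.   -0.    1.77]
  spin -0.0 shift units [0.009 1.684 1.04 ]
blue (array([ 0.52842841, -0.07748834]), (73.81209564208984, 50.1621208190918), np.float64(1.3468429880888086)) [[295 234]] [[349 305]]
blue (array([0.76753833, 0.05756208]), (35.71156692504883, 22.611595153808594), np.float64(-0.06651963875967226)) [[564  35]] [[612  71]]
```

View pics/c4.png

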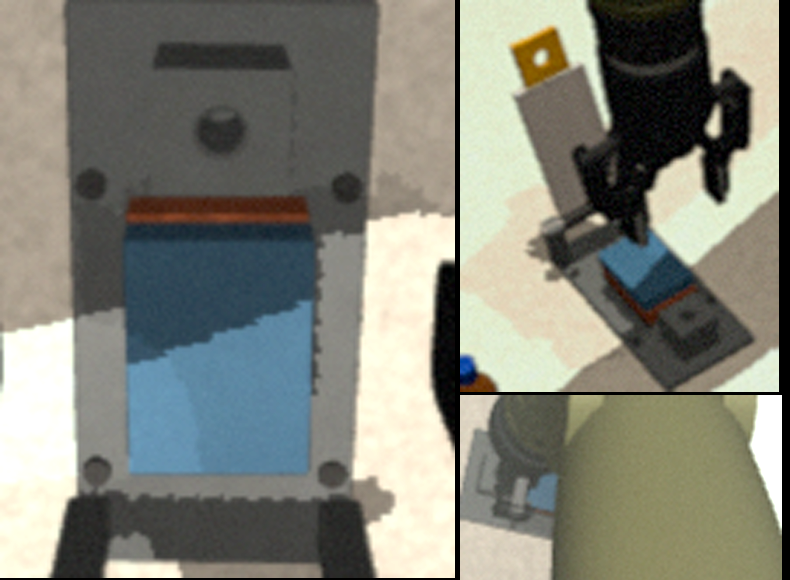

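Run:
```python
from go import *
g=pickle.load(open("w7.pkl","rb"))
P=lambda a,b,z:plane(g,260+(a+.5)/3.5-.5,170+(b+.5)/3.5-.5,z)[:2]
ax=np.array([np.cos(-1.795),np.sin(-1.795)]);ay=np.array([-ax[1],ax[0]])
h=P(220,129,.041)
for n,q in dict(lowfront=P(217,211,.036),bluefront_bot=P(217,222,.036),bluefront_top=P(217,240,.05),blueback=P(219,473,.05),lowL=P(127,211,.036),lowR=P(310,211,.036),bL=P(125,240,.05),bR=P(314,240,.05),bLb=P(129,473,.05),bRb=P(310,473,.05)).items():
    d=q-h; print(n,np.round([d@ax*1000-62,d@ay*1000],1))
print("hole",h)
s=pickle.load(open("s3.pkl","rb"));t=pickle.load(open("d0.pkl","rb"))["top"]
c=blobs(s,(15,130,60),(28,255,255),40)
for k in c: print("yel",k.min(0),k.max(0),k.mean(0))
# lid hole: scene pixel of hole in crop (541,57)
u=190+(541-460+.5)/2.9-.5; v=60+57.5/2.9-.5; H=h+.142*ax*0
hinge=h+(.062+.080)*ax
for th in np.arange(1.7,2.15,.05):
    X=hinge-.142*np.cos(th)*ax+.004*np.sin(th)*-ax*-1; X=np.r_[X,.0515+.142*np.sin(th)+.004*np.cos(th)]
    print(round(th,2),np.round(proj(s,X),1),np.round(proj(t,X),1),"obs",(round(u,1),round(v,1)))
```

```text
lowfront [-37.4  -0.8]
bluefront_bot [-34.2  -0.8]
bluefront_top [-34.7  -0.8]
blueback [34.8 -0.2]
lowL [-37.4 -25.2]
lowR [-37.4  24.5]
bL [-34.7 -24.6]
bR [-34.7  24.4]
bLb [ 34.8 -25.2]
bRb [34.8 25.1]
hole [ 0.54204408 -0.01888834]
yel [[472 311]] [[564 399]] [[514.49875104 365.07160699]]
yel [[208  69]] [[226  89]] [[217.07407407  79.09259259]]
1.7 [220.9  82.4] [461.6 203.5] obs (217.6, 79.3)
1.75 [219.4  81.3] [464.4 204.2] obs (217.6, 79.3)
1.8 [218.   80.3] [467.1 204.9] obs (217.6, 79.3)
1.85 [216.6  79.4] [469.7 205.6] obs (217.6, 79.3)
1.9 [215.2  78.7] [472.2 206.3] obs (217.6, 79.3)
1.95 [214.   78.1] [474.6 207.1] obs (217.6, 79.3)
2.0 [212.8  77.7] [476.9 207.8] obs (217.6, 79.3)
2.05 [211.6  77.4] [479.  208.5] obs (217.6, 79.3)
2.1 [210.6  77.3] [481.1 209.3] obs (217.6, 79.3)
```

Measured from the base hole, the blue tile is centred on the bed, and the terracotta tile sits about 2.4 mm towards the block. Both are in tolerance. The lid is at about 1.84 rad. Next I go behind it with the jaws shut and swing it over.

```bash
cat >> go.py <<'E'
AX=np.array([np.cos(-1.795),np.sin(-1.795)]);H=np.array([.5418,-.0192]);HG=H+.142*AX
def hrel(x,z,y=0): return np.r_[HG+x*AX+y*np.array([-AX[1],AX[0]]),z]
E
python3 -c "
from go import *
need(hrel(.075,.27),-1.795+np.pi/2)"
```

```text
t 17.55 pos [ 0.5428 -0.0133  0.1517] yaw -0.225 F [ 0.6 -0.5  0.4] w 0.0641 j [-0.02  0.25 -0.31  1.   -0.    1.77]
  spin -0.02 shift units [ 0.006  5.574 -2.955]
```

{"op": "step_arm", "data": {"plan": [[[0,0,-1],0,0],[[0,0,-1],0,-1],[[0,0,-1],0,-1],[[0,0,0],0,-1],[[0,0,0],0,-1]]}}

```text
clock: 18.05
eef_pos: [0.5439, -0.0131, 0.2729]
orientation: [-3.122, 0.353, -0.003]
ft_force: [-0.2, 0.3, -1.4]
width: 0.0001
```

{"op": "step_arm", "data": {"plan": [[[0,1,0],0,-1],[[0,1,0],0,-1],[[0,1,0],0,-1],[[0,1,0],0,-1],[[0,1,0],0,-1]]}}

```text
clock: 18.55
eef_pos: [0.4971, -0.2088, 0.2701]
orientation: [-3.121, 0.352, 0.005]
ft_force: [0.6, -0.7, -0.4]
width: 0.0001
```

{"op": "step_arm", "data": {"plan": [[[0,0.6,0],0,-1],[[0,0,0],0,-1],[[0,0,0],0,-1],[[0,0,0],0,-1]]}}

```text
clock: 18.95
eef_pos: [0.4931, -0.23, 0.2712]
orientation: [-3.121, 0.35, 0.002]
ft_force: [-0.2, -1.0, -1.1]
width: 0.0001
```

```bash
python3 -c "
from go import *
need(hrel(.075,.165),-1.795+np.pi/2)"
```

```text
t 18.95 pos [ 0.4931 -0.23    0.2712] yaw -0.224 F [-0.2 -1.  -1.1] w 0.0001 j [-0.44  0.2  -0.11  1.27  0.    1.36]
  spin 0.01 shift units [0.019 0.018 2.654]
```

{"op": "step_arm", "data": {"plan": [[[0,0.05,0.8],0,-1],[[0,0,0.9],0,-1],[[0,0,0.7],0,-1],[[0,0,0.25],0,-1],[[0,0,0],0,-1]]}}

```text
clock: 19.45
eef_pos: [0.4922, -0.2314, 0.1648]
orientation: [-3.121, 0.349, 0.005]
ft_force: [0.1, 1.2, 1.0]
width: 0.0001
```

{"op": "step_arm", "data": {"plan": [[[0,-0.35,0],0,-1],[[0,-0.35,0],0,-1],[[0,-0.4,0],0,-1],[[0,-0.4,0],0,-1],[[0,-0.4,0],0,-1]]}}

```text
clock: 19.95
eef_pos: [0.5129, -0.1583, 0.1706]
orientation: [3.12, -0.351, 0.012]
ft_force: [0.2, -1.0, 0.1]
width: -0.0001
```

{"op": "step_arm", "data": {"plan": [[[0,-0.4,0],0,-1],[[0,-0.4,0],0,-1],[[0,-0.4,0],0,-1],[[0,0,0],0,-1]]}}

```text
clock: 20.35
eef_pos: [0.521, -0.1094, 0.1664]
orientation: [-3.121, 0.346, -0.0]
ft_force: [-0.5, -0.2, -0.3]
width: -0.0001
```

```bash
python3 -c "
from go import *
need(hrel(-.078,.146),-1.795+np.pi/2)"
```

```text
t 20.35 pos [ 0.521  -0.1094  0.1664] yaw -0.221 F [-0.5 -0.2 -0.3] w -0.0001 j [-0.21  0.22 -0.32  1.03  0.    1.58]
  spin 0.04 shift units [ 0.005 -0.713  0.511]
```

{"op": "step_arm", "data": {"plan": [[[0,-0.35,0.25],0,-1],[[0,-0.35,0.25],0,-1],[[0,-0.28,0.32],0,-1],[[0,-0.27,0.33],0,-1],[[0,0,0],0,-1]]}}

```text
clock: 20.85
eef_pos: [0.5299, -0.0615, 0.1172]
orientation: [-3.122, 0.349, 0.007]
ft_force: [-1.1, 0.2, 0.0]
width: -0.0002
```

Run:
```python
from go import *
need(hrel(-.113,.089),-1.795+np.pi/2)
s=robot.get_image("scene")
cv2.imwrite("pics/s5.png",cv2.convertScaleAbs(cv2.resize(s["image"][40:210,180:330],None,fx=3,fy=3,interpolation=2)[:,:,::-1],alpha=1.8))
```

```text
t 20.85 pos [ 0.5299 -0.0615  0.1172] yaw -0.222 F [-1.1  0.2  0. ] w -0.0002 j [-0.12  0.27 -0.38  0.93  0.    1.68]
  spin 0.03 shift units [ 0.058 -0.372  0.706]
```

View pics/s5.png

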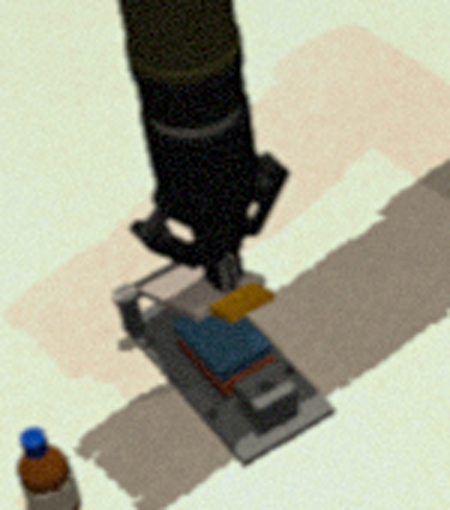

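The lid follows and is at about 30°.

{"op": "step_arm", "data": {"plan": [[[0,-0.2,0.35],0,-1],[[0,-0.17,0.35],0,-1],[[0,-0.08,0.3],0,-1],[[0,-0.04,0.25],0,-1],[[0,0,0],0,-1]]}}

```text
clock: 21.4
eef_pos: [0.5349, -0.0441, 0.0687]
orientation: [3.122, -0.351, -0.004]
ft_force: [-1.2, -0.1, 0.1]
width: -0.0003
```

{"op": "step_arm", "data": {"plan": [[[0,0,0.1],0,-1],[[0,0,0],0,-1],[[0,0,0],0,-1]]}}

```text
clock: 21.7
eef_pos: [0.5362, -0.0443, 0.0664]
orientation: [3.122, -0.352, 0.001]
ft_force: [-0.2, -0.6, 0.1]
width: 0.0006
```

Run:
```python
from go import *
need(hrel(-.118,.06),-1.795+np.pi/2)
```

```text
t 21.7 pos [ 0.5362 -0.0443  0.0664] yaw -0.224 F [-0.2 -0.6  0.1] w 0.0006 j [-0.08  0.32 -0.43  0.81 -0.    1.71]
  spin -0.0 shift units [-0.003 -0.043  0.16 ]
```

{"op": "step_arm", "data": {"plan": [[[0,-0.05,0.06],0,-1],[[0,0,0.05],0,-1],[[0,0,0],0,-1],[[0,0,0],0,-1]]}}

```text
clock: 22.1
eef_pos: [0.5367, -0.042, 0.0618]
orientation: [-3.122, 0.351, -0.001]
ft_force: [0.7, 0.8, 0.7]
width: 0.0001
```

{"op": "step_arm", "data": {"plan": [[[0,0,0.06],0,-1],[[0,0,0],0,-1],[[0,0,0],0,-1]]}}

```text
clock: 22.4
eef_pos: [0.5367, -0.0419, 0.0594]
orientation: [-3.121, 0.351, -0.001]
ft_force: [1.3, 1.1, 3.6]
width: 0.0002
```

{"op": "step_arm", "data": {"plan": [[[0,0,0.06],0,-1],[[0,0,0],0,-1],[[0,0,0],0,-1]]}}

```text
clock: 22.7
eef_pos: [0.5368, -0.0418, 0.057]
orientation: [-3.121, 0.351, -0.001]
ft_force: [0.0, 1.4, 3.3]
width: 0.0
```

{"op": "step_arm", "data": {"plan": [[[0,0,-0.3],0,-1],[[0,0,-0.9],0,0.3],[[0,0,-1],0,0.5],[[0,0,-1],0,0.5],[[0,0,-0.4],0,0.5]]}}

```text
clock: 23.2
eef_pos: [0.5377, -0.0426, 0.2054]
orientation: [3.121, -0.352, 0.007]
ft_force: [0.3, -0.3, 0.2]
width: 0.0581
```

Run:
```python
from go import *
need([.5826,.31,.2])
```

```text
t 23.2 pos [ 0.5377 -0.0426  0.2054] yaw -0.224 F [ 0.3 -0.3  0.2] w 0.0581 j [-0.08  0.21 -0.24  1.11 -0.    1.72]
  spin 0 shift units [-0.868 -8.844  0.129]
```

{"op": "step_arm", "data": {"plan": [[[-0.05,-0.8,0],0,0.5],[[-0.1,-1,0],0,0.5],[[-0.1,-1,0],0,0.5],[[-0.1,-1,0],0,0.5],[[-0.1,-1,0],0,0.5]]}}

```text
clock: 23.7
eef_pos: [0.5611, 0.15, 0.2013]
orientation: [3.121, -0.352, -0.001]
ft_force: [1.7, -0.0, -0.7]
width: 0.0641
```

{"op": "step_arm", "data": {"plan": [[[-0.1,-1,0],0,0.5],[[-0.1,-1,0],0,0.5],[[-0.1,-1,0],0,0.5],[[-0.1,-1,0],0,0.5],[[-0.05,0,0],0,0.5]]}}

```text
clock: 24.2
eef_pos: [0.5794, 0.3131, 0.2005]
orientation: [-3.122, 0.345, 0.001]
ft_force: [0.6, -0.5, -0.5]
width: 0.0642
```

{"op": "step_arm", "data": {"plan": [[[0,0,0],0,0.5],[[0,0,0],0,0.5],[[0,0,0],0,0.5]]}}

```text
clock: 24.5
eef_pos: [0.5795, 0.3076, 0.2011]
orientation: [3.121, -0.354, -0.0]
ft_force: [-0.7, 0.1, -0.5]
width: 0.0641
```

Run:
```python
from go import *
g=robot.get_image("wrist");pickle.dump(g,open("w8.pkl","wb"))
need([.5826,.347,.12])
t=robot.get_image("top");pickle.dump(t,open("t8.pkl","wb"))
for n,k in(("w",g),("t",t)):
  for lo,hi in(((0,200,40),(3,255,255)),((177,200,40),(180,255,255))):
    for c in blobs(k,lo,hi,40): print(n,lo,c.min(0)[0],c.max(0)[0],cv2.contourArea(c))
cv2.imwrite("pics/w8.png",g["image"][:,:,::-1])
```

```text
t 24.55 pos [0.5797 0.3077 0.2012] yaw -0.226 F [-0.7  0.1  0.8] w 0.0644 j [ 0.49  0.43  0.06  1.19 -0.    2.28]
  spin 0 shift units [-0.149 -0.974  2.03 ]
w (0, 200, 40) [307 142] [327 163] 75.5
```

View pics/w8.png

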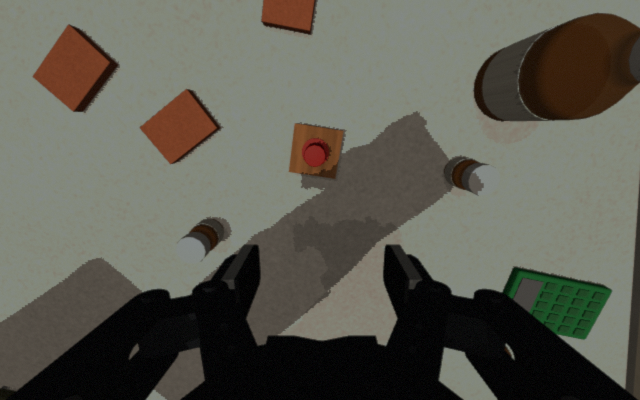

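Stand at (317,151), with the pin's grip top at about (315,154).

Run:
```python
from go import *
g=pickle.load(open("w8.pkl","rb"));I=g["image"].astype(int)
print("cam",ray(g,320,200)[0])
hsv=cv2.cvtColor(g["image"],cv2.COLOR_RGB2HSV)
sub=np.s_[115:190,280:355]
m=((I[...,0]>2.8*I[...,1])&(I[...,0]>60)).astype(np.uint8);q=np.zeros_like(m);q[sub]=m[sub]
for thr in(2.8,3.5,4.5):
    q=np.zeros_like(m);q[sub]=((I[...,0]>thr*I[...,1])&(I[...,0]>60))[sub]
    cs,_=cv2.findContours(q,cv2.RETR_EXTERNAL,cv2.CHAIN_APPROX_NONE);c=max(cs,key=cv2.contourArea)
    print(thr,c.min(0)[0],c.max(0)[0],cv2.minEnclosingCircle(c))
# bright top
v=I[sub][...,0]*(q[sub]>0);T=np.percentile(v[v>0],50);ys,xs=np.nonzero(v>T);print("bright",T,xs.min()+280,xs.max()+280,ys.min()+115,ys.max()+115)
m2=np.zeros_like(m);m2[sub]=((hsv[...,1]>110)&(I[...,0]>1.6*I[...,2]))[sub]
cs,_=cv2.findContours(m2,cv2.RETR_EXTERNAL,cv2.CHAIN_APPROX_NONE);c=max(cs,key=cv2.contourArea);print("stand",c.min(0)[0],c.max(0)[0],rect(g,c,.04))
for p,z in(((315.5,154),.081),((315.5,152.5),.081),((316,151),.045)): print(p,plane(g,*p,z))
k=cv2.resize(g["image"][115:190,280:355],None,fx=7,fy=7,interpolation=2)[:,:,::-1];cv2.imwrite("pics/c8.png",cv2.convertScaleAbs(k,alpha=1.8))
```

```text
cam [0.59431708 0.37338986 0.34460101]
2.8 [302 139] [328 166] ((315.5, 152.5), 13.729630470275879)
3.5 [304 142] [328 166] ((316.1000061035156, 153.10000610351562), 13.069914817810059)
4.5 [319 146] [327 158] ((322.5, 151.75), 6.731555938720703)
bright 73.0 307 327 145 162
stand [289 124] [343 178] (array([0.58196277, 0.347237  ]), (50.20204162597656, 49.990116119384766), np.float64(1.1948523899363517))
(315.5, 154) [0.58329441 0.34835188 0.081     ]
(315.5, 152.5) [0.58359983 0.34965118 0.081     ]
(316, 151) [0.58297938 0.34776785 0.045     ]
```

{"op": "step_arm", "data": {"plan": [[[-0.1,-0.4,0.3],0,0.5],[[-0.05,-0.6,0.5],0,0.5],[[0,0,0.6],0,0.5],[[0,0,0.6],0,0.5],[[0,0,0],0,0.5]]}}

```text
clock: 25.1
eef_pos: [0.5799, 0.3485, 0.1163]
orientation: [3.118, -0.351, -0.009]
ft_force: [-0.5, 0.8, -0.5]
width: 0.0641
```

{"op": "step_arm", "data": {"plan": [[[0,0,0],0,0.2],[[0,0,0],0,0.2],[[0,0,0],0,0.2]]}}

```text
clock: 25.4
eef_pos: [0.5837, 0.35, 0.1226]
orientation: [-3.12, 0.352, -0.003]
ft_force: [1.0, 0.6, 0.3]
width: 0.0511
```

Run:
```python
from go import *
need([.5828,.3478,.052])
```

```text
t 25.4 pos [0.5837 0.35   0.1226] yaw -0.224 F [1.  0.6 0.3] w 0.0511 j [0.54 0.52 0.   1.05 0.   2.34]
  spin 0 shift units [-0.012  0.061  1.765]
```

{"op": "step_arm", "data": {"plan": [[[-0.01,0.06,0.6],0,0.2],[[0,0,0.6],0,0.2],[[0,0,0.4],0,0.2],[[0,0,0.14],0,0.2],[[0,0,0],0,0.2]], "squeeze": 50}}

```text
clock: 25.9
eef_pos: [0.5817, 0.3471, 0.0513]
orientation: [3.122, -0.352, -0.0]
ft_force: [0.1, 0.7, 0.7]
width: 0.0513
```

{"op": "step_arm", "data": {"plan": [[[0,0,0],0,0.2],[[0,0,0],0,0.2],[[0,0,0],0,0.2]]}}

```text
clock: 26.2
eef_pos: [0.5824, 0.3476, 0.0525]
orientation: [-3.121, 0.351, -0.002]
ft_force: [-0.4, -0.3, 0.5]
width: 0.0508
```

Run:
```python
from go import *
need([.5828,.3478,.052])
```

```text
t 26.2 pos [0.5824 0.3476 0.0525] yaw -0.224 F [-0.4 -0.3  0.5] w 0.0508 j [ 0.54  0.57 -0.08  0.92 -0.    2.33]
  spin 0 shift units [ 0.007 -0.007  0.012]
```

{"op": "step_arm", "data": {"plan": [[[0,0,0],0,-0.3],[[0,0,0],0,-0.8],[[0,0,0],0,-0.8],[[0,0,0],0,-0.8],[[0,0,0],0,-0.8]]}}

```text
clock: 26.7
eef_pos: [0.582, 0.3473, 0.0517]
orientation: [-3.121, 0.351, -0.001]
ft_force: [-0.6, -1.2, 3.7]
width: 0.0185
```

{"op": "step_arm", "data": {"plan": [[[0,0,0],0,-0.8],[[0,0,-0.3],0,-0.8],[[0,0,-0.5],0,-0.8],[[0,0,-0.7],0,-0.8],[[0,0,-0.5],0,-0.8]]}}

```text
clock: 27.2
eef_pos: [0.5818, 0.3473, 0.1331]
orientation: [-3.122, 0.351, -0.001]
ft_force: [0.4, 0.4, -1.2]
width: 0.0183
```

{"op": "step_arm", "data": {"plan": [[[0,0,-0.3],0,-0.8],[[0,0,0],0,-0.8],[[0,0,0],0,-0.8],[[0,0,0],0,-0.8]]}}

```text
clock: 27.6
eef_pos: [0.5808, 0.3467, 0.1417]
orientation: [3.12, -0.351, -0.003]
ft_force: [-0.1, -0.7, -1.2]
width: 0.0187
```

Run:
```python
from go import *
need(np.r_[H,.15],-1.795+np.pi/2)
```

```text
t 27.6 pos [0.5808 0.3467 0.1417] yaw -0.224 F [-0.1 -0.7 -1.2] w 0.0187 j [0.54 0.5  0.03 1.1  0.   2.33]
  spin 0.0 shift units [ 1.082  9.135 -0.194]
```

{"op": "step_arm", "data": {"plan": [[[0.1,0.7,0],0,-0.8],[[0.12,1,0],0,-0.8],[[0.12,1,0],0,-0.8],[[0.12,1,0],0,-0.8],[[0.12,1,0],0,-0.8]]}}

```text
clock: 28.1
eef_pos: [0.5613, 0.157, 0.142]
orientation: [3.121, -0.351, -0.003]
ft_force: [0.7, -0.1, -1.3]
width: 0.0185
```

{"op": "step_arm", "data": {"plan": [[[0.12,1,0],0,-0.8],[[0.12,1,0],0,-0.8],[[0.12,1,0],0,-0.8],[[0.12,1,0],0,-0.8],[[0.02,0.4,0],0,-0.8]]}}

```text
clock: 28.6
eef_pos: [0.5415, -0.0203, 0.1422]
orientation: [3.12, -0.356, -0.003]
ft_force: [0.4, -0.5, -0.6]
width: 0.0185
```

{"op": "step_arm", "data": {"plan": [[[0,0,0],0,-0.8],[[0,0,0],0,-0.8],[[0,0,0],0,-0.8]]}}

```text
clock: 28.9
eef_pos: [0.543, -0.0161, 0.143]
orientation: [-3.122, 0.349, 0.001]
ft_force: [-0.2, 0.7, -0.8]
width: 0.0187
```

Run:
```python
from go import *
g=robot.get_image("wrist");s=robot.get_image("scene");t=robot.get_image("top");pickle.dump((g,s,t),open("p9.pkl","wb"))
need(np.r_[H,.12],-1.795+np.pi/2)
f=lambda g,x0,x1,y0,y1,k:cv2.convertScaleAbs(cv2.resize(g["image"][y0:y1,x0:x1],None,fx=k,fy=k,interpolation=2)[:,:,::-1],alpha=2)
print("hole px wrist",proj(g,np.r_[H,.062]),"scene",proj(s,np.r_[H,.062]),"tip expected",proj(g,np.r_[robot.sense()["eef_pos"]-[0,0,.048]]),proj(s,np.r_[robot.sense()["eef_pos"]-[0,0,.048]]))
a=f(g,235,405,140,330,2.9);b=f(s,215,310,95,195,3.2)
o=np.zeros((551,800,3),np.uint8);o[:a.shape[0],:a.shape[1]]=a;o[:b.shape[0],495:495+b.shape[1]]=b[:, :305];cv2.imwrite("pics/c9.png",o)
for c in blobs(g,(15,130,30),(32,255,255),60): print("yel",c.min(0)[0],c.max(0)[0])
```

```text
t 29.05 pos [ 0.5431 -0.0162  0.1432] yaw -0.222 F [ 0.1 -1.  -0.3] w 0.0187 j [-0.03  0.26 -0.33  0.98  0.    1.76]
  spin 0.03 shift units [-0.014  0.081  0.579]
hole px wrist (np.float64(321.127924518419), np.float64(213.60854552543915)) scene (np.float64(267.1961420352342), np.float64(161.77297791148638)) tip expected (np.float64(321.9025624201816), np.float64(223.42666073083947)) (np.float64(266.3975648725144), np.float64(153.30000792886403))
yel [297 191] [347 236]
```

View pics/c9.png

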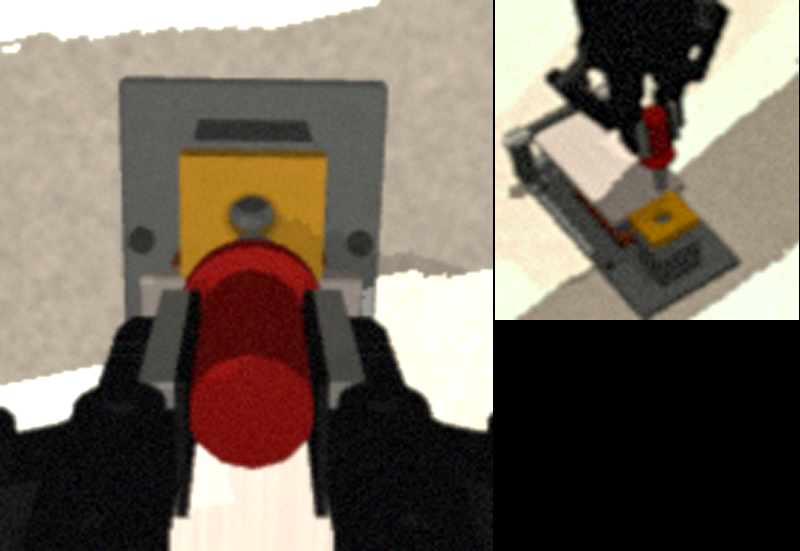

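The wrist crop shows the lid hole at (321.6,213.8) against a predicted (321.1,213.6). In the scene crop the tip is at (266.8,154) against (266.4,153.3) expected. So the lid is down and the pin is straight in the hand.

Run:
```python
from go import *
g,s,t=pickle.load(open("p9.pkl","rb"))
p=np.array([.5431,-.0162,.1432])
cr=lambda q:np.round([(q[0]-235+.5)*2.9-.5,(q[1]-140+.5)*2.9-.5],0)
tb=p+[0,0,.029]
print("grip top c",cr(proj(g,tb)),"near/far",cr(proj(g,tb+np.r_[AX*.01,0])),cr(proj(g,tb-np.r_[AX*.01,0])),"collar front top",cr(proj(g,p+[0,0,-.007]-np.r_[AX*.014,0])),"collar front bot",cr(proj(g,p+[0,0,-.012]-np.r_[AX*.014,0])),"tip front",cr(proj(g,p+[0,0,-.048]-np.r_[AX*.003,0])))
print("lid hole",plane(g,321.6,213.8,.0625),H)
```

```text
grip top c [254. 411.] near/far [254. 468.] [254. 351.] collar front top [254. 245.] collar front bot [254. 237.] tip front [253. 231.]
lid hole [ 0.54217176 -0.01928952  0.0625    ] [ 0.5418 -0.0192]
```

{"op": "step_arm", "data": {"plan": [[[-0.01,0.08,0.2],0,-0.8],[[0,0,0.2],0,-0.8],[[0,0,0.1],0,-0.8],[[0,0,0],0,-0.8],[[0,0,0],0,-0.8]]}}

```text
clock: 29.55
eef_pos: [0.5417, -0.0204, 0.1231]
orientation: [3.122, -0.351, -0.001]
ft_force: [0.5, -0.0, -0.1]
width: 0.0186
```

{"op": "step_arm", "data": {"plan": [[[0,0,0],0,-0.8],[[0,0,0],0,-0.8]]}}

```text
clock: 29.75
eef_pos: [0.5422, -0.0204, 0.1236]
orientation: [-3.122, 0.351, -0.001]
ft_force: [-0.1, 0.1, -0.8]
width: 0.0187
```

Run:
```python
from go import *
need([.542,-.0192,.11],-1.795+np.pi/2)
```

```text
t 29.75 pos [ 0.5422 -0.0204  0.1236] yaw -0.224 F [-0.1  0.1 -0.8] w 0.0187 j [-0.04  0.27 -0.36  0.94  0.    1.76]
  spin -0.0 shift units [-0.011 -0.029  0.34 ]
```

{"op": "step_arm", "data": {"plan": [[[-0.01,-0.03,0.1],0,-0.8],[[0,0,0.15],0,-0.8],[[0,0,0.15],0,-0.8],[[0,0,0.1],0,-0.8],[[0,0,0],0,-0.8]]}}

```text
clock: 30.25
eef_pos: [0.541, -0.0191, 0.1023]
orientation: [3.122, -0.351, -0.002]
ft_force: [0.0, -0.6, -1.1]
width: 0.0182
```

{"op": "step_arm", "data": {"plan": [[[0,0,0],0,-0.8],[[0,0,0],0,-0.8]]}}

```text
clock: 30.45
eef_pos: [0.5419, -0.0191, 0.1035]
orientation: [-3.122, 0.351, -0.0]
ft_force: [0.2, 0.2, -0.3]
width: 0.0186
```

Run:
```python
from go import *
need([.542,-.0192,.09],-1.795+np.pi/2)
```

```text
t 30.45 pos [ 0.5419 -0.0191  0.1035] yaw -0.224 F [ 0.2  0.2 -0.3] w 0.0186 j [-0.04  0.29 -0.38  0.9   0.    1.76]
  spin 0.0 shift units [0.003 0.002 0.337]
```

{"op": "step_arm", "data": {"plan": [[[0,0,0.12],0,-0.8],[[0,0,0.12],0,-0.8],[[0,0,0.1],0,-0.8],[[0,0,0],0,-0.8],[[0,0,0],0,-0.8]]}}

```text
clock: 30.95
eef_pos: [0.5415, -0.0191, 0.0895]
orientation: [-3.122, 0.351, 0.001]
ft_force: [0.4, -0.3, -0.3]
width: 0.0184
```

{"op": "step_arm", "data": {"plan": [[[0,0,0.1],0,-0.8],[[0,0,0.1],0,-0.8],[[0,0,0],0,-0.8],[[0,0,0],0,-0.8]]}}

```text
clock: 31.35
eef_pos: [0.5415, -0.0191, 0.0815]
orientation: [3.122, -0.351, -0.001]
ft_force: [-0.5, -0.1, -0.7]
width: 0.0188
```

{"op": "step_arm", "data": {"plan": [[[0,0,0.1],0,-0.8],[[0,0,0.06],0,-0.8],[[0,0,0],0,-0.8],[[0,0,0],0,-0.8]]}}

```text
clock: 31.75
eef_pos: [0.5416, -0.0191, 0.0752]
orientation: [3.122, -0.351, -0.0]
ft_force: [-0.6, 0.7, -0.2]
width: 0.0185
```

{"op": "step_arm", "data": {"plan": [[[0,0,0.08],0,-0.8],[[0,0,0],0,-0.8],[[0,0,0],0,-0.8]]}}

```text
clock: 32.05
eef_pos: [0.5418, -0.019, 0.0722]
orientation: [-3.122, 0.351, -0.0]
ft_force: [-0.3, 0.6, 1.1]
width: 0.0185
```

{"op": "step_arm", "data": {"plan": [[[0,0,0.06],0,-0.8],[[0,0,0],0,-0.8],[[0,0,0],0,-0.8]]}}

```text
clock: 32.35
eef_pos: [0.5418, -0.0189, 0.0696]
orientation: [-3.122, 0.351, -0.0]
ft_force: [-0.1, 1.2, 1.8]
width: 0.0187
```

{"op": "step_arm", "data": {"plan": [[[0,0,0.06],0,-0.8],[[0,0,0],0,-0.8],[[0,0,0],0,-0.8]]}}

```text
clock: 32.65
eef_pos: [0.5419, -0.0188, 0.0676]
orientation: [-3.121, 0.351, -0.001]
ft_force: [-1.2, 1.1, 4.7]
width: 0.0185
```

{"op": "step_arm", "data": {"plan": [[[0,0,0.05],0,-0.8],[[0,0,0],0,-0.8],[[0,0,0],0,-0.8]]}}

```text
clock: 32.95
eef_pos: [0.5421, -0.0187, 0.067]
orientation: [-3.121, 0.351, -0.002]
ft_force: [-5.8, 2.9, 18.8]
width: 0.0186
```

{"op": "step_arm", "data": {"plan": [[[0,0,0.05],0,-0.8],[[0,0,0],0,-0.8],[[0,0,0],0,-0.8]]}}

```text
clock: 33.25
eef_pos: [0.5422, -0.0187, 0.0667]
orientation: [-3.121, 0.351, -0.003]
ft_force: [-10.9, 2.1, 32.8]
width: 0.0187
```

{"op": "step_arm", "data": {"plan": [[[0,0,-0.05],0,-0.8],[[0,0,0],0,-0.8],[[0,0,0],0,-0.8],[[0,0,0],0,-0.8]]}}

```text
clock: 33.65
eef_pos: [0.5421, -0.0188, 0.067]
orientation: [-3.121, 0.351, -0.002]
ft_force: [-5.5, 2.9, 17.2]
width: 0.0186
```

Run:
```python
from go import *
s=robot.get_image("scene");g=robot.get_image("wrist")
need([.542,-.0192,.067],-1.795+np.pi/2)
ay=np.array([-AX[1],AX[0]])
_,s0,_=pickle.load(open("p9.pkl","rb"))
for n,k,dz in(("before",s0,.008),("now",s,0)):
    c=blobs(k,(15,130,40),(30,255,255),30)
    for q in c: print(n,"yel",q.min(0)[0],q.max(0)[0])
    pr=np.array([proj(k,np.r_[HG-x*AX+y*ay,.0555+dz*x/.16-b]) for x in(.124,.160) for y in(-.02,.02) for b in(0,.008)])
    print("  predicted box",np.round(pr.min(0)),np.round(pr.max(0)))
# wrist: front edge of lug (r=160) row
I=g["image"].astype(int)
for q in blobs(g,(15,130,30),(32,255,255),60): print("wrist yel",q.min(0)[0],q.max(0)[0])
for th in(0,.015,.05): 
    e=HG-.160*np.cos(th)*AX+.004*np.sin(th)*AX
    print(th,[np.round(proj(g,np.r_[e+y*ay,.0515+.16*np.sin(th)+.004*np.cos(th)]),1) for y in(-.02,.02)])
```

```text
t 33.75 pos [ 0.5421 -0.0188  0.067 ] yaw -0.224 F [-5.3  1.8 19.1] w 0.0186 j [-0.04  0.33 -0.42  0.82  0.    1.76]
  spin 0.0 shift units [-0.    0.01 -0.  ]
before yel [472 332] [567 399]
before yel [256 155] [278 172]
before yel [ 83 144] [113 167]
before yel [501 302] [522 330]
before yel [528 324] [559 349]
before yel [494 322] [507 339]
before yel [336 327] [347 346]
  predicted box [256. 153.] [279. 172.]
now yel [472 303] [530 399]
now yel [516 322] [565 386]
now yel [ 83 144] [111 164]
now yel [257 161] [278 174]
  predicted box [256. 155.] [279. 174.]
wrist yel [287 212] [358 249]
0 [array([285.8, 215.4]), array([357.1, 215.4])]
0.015 [array([285.3, 216.9]), array([357.6, 216.9])]
0.05 [array([284.1, 220.7]), array([358.9, 220.7])]
```

```bash
python3 -c "
from cell import robot
print(robot.close_job()); s=robot.sense(); print(s['clock'],s['eef_pos'],s['ft_force'],s['width'])"
```

```text
the job is handed in; nothing more can be done
None
the job is handed in; nothing more can be done
```

I handed in the job at about 33.8 s on the robot's clock. No verdict came back, so success is not confirmed.

**What I did:** I laid the terracotta tile nearest the base on the bed and the blue tile on top of it. I swung the lid over with the shut jaws, then took the pin from its stand and pushed it through lid and base. I finished still holding the pin's grip and pressing the lid down with about 19 N.

**What the last checks showed:**
- **Lid:** pushing down met a hard stop with the fingertips 67 mm up, about where the shut lid should put them. The yellow lug appeared where a fully shut lid should be (lower edge at row 174 as predicted, width 71 pixels). Its upper edge did not fit as well: row 161 against 155 predicted, where the gripper may hide part of the lug.
- **Pin:** it went in without resistance until the collar met the lid. By calculation the tip is about 19 mm above the bench. I did not see this directly, as my picture allowance was used up.
- **Tiles:** before the lid closed, the terracotta tile sat about 2.4 mm from the bed's centre, towards the block. The blue tile was within 0.5 mm of the bed's centre, so about 2.7 mm off the terracotta one. Both were inside the 6 mm limit, but I did not re-measure them after closing the lid.
- **Sideways force:** about 6 N of sideways force remained on the tool at the end.
- **Bottles and vials:** I planned the moves to stay clear of them and saw no contact, but I did not measure their positions at the end.

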